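# Rinsed dosing caps back on their detergent bottles

## Robot

A 7-joint arm with a two-finger parallel gripper is mounted at the origin on a cart in front of the work surface, level with it; the furniture and walls round the work are solid. World frame = base frame: x ahead of the robot, y to its left, z up, the work surface at z = 0. Lengths are in m, angles in rad, forces in N, time in s.
With the tool pointing down it reaches from about 0.35 to 0.9 m from the base axis. Payload 7.2 kg.
Tool frame: the origin (TCP) lies on the centre line of the jaws, within the pads' length; the fingertips stand 17 mm ahead of it and the grasp point (between the pads) lies 2 mm behind it; y points along the fingers, z is the direction in which the jaws open and shut, and the axes are right-handed (so a half turn about y gives the same grasp; the last joint's range is limited). The gripper opens to 88 mm and grips with 3 to 60 N. Pads are 20 mm wide; open, the fingers measure 115 mm over their backs; the gripper's body (75 mm by 178 mm) begins 61 mm behind the grasp point.
Start: joints at [-1.389, 0.411, -0.013, 1.596, 0.006, 1.134, -0.082], TCP at [0.155, 0.606, 0.24] pointing down, gripper open.
Joint ranges: [-2.95, 2.95], [-0.29, 1.99], [-1.47, 1.44], [0.14, 2.54], [-1.03, 4.17], [0.13, 1.85], [-2.86, 2.86]. Speed limits (rad/s): [2.39, 2.39, 3.01, 3.01, 3.14, 3.14, 3.14].

## Interface

Orientations are given as a rotation vector (axis times angle).
In Python, from workcell import bot gives the robot as it stands.
- The arm moves only by the shell command python3 -m crank 'ROWS' [FORCE]. ROWS is JSON, a list of rows, each an object with "xyz": the shift along the tool's x, y, z scaled (see below), a list of three; "twist": the turn about the tool's y scaled (see below); "claw": the opening in per cent of the stroke, from 0 (shut) to 100 (fully open). A call has 1 to 5 rows; each row shifts and turns the commanded pose from where the row before left it, along the tool's axes as they then stand; what a row does not reach is not made up. The controller multiplies each number of a shift by 25 mm and each number of a turn by 90 degrees. A row lasts 1/12 s, in which the tool goes at most 41.7 mm and 7.16 degrees, less where a joint would pass 70% of its speed; a pose out of reach is approached as far as the arm can. A call with a number of a shift or a turn outside -1 to 1 is refused whole. A call with a gripper value outside its range is refused whole. The fingers move at their own pace and stop on an object; FORCE is the grip in N (left out, the last holds). Time passes only in rows, so rows that do not move let the fingers close. It gives the time, the measured TCP pose, the force and the opening at its end, in the units of the state.
- bot.observe(): the state, without advancing time (a new reading comes with each control period).
- bot.read_camera(name): name is "scene" or "top" or "wrist"; returns a dict with "pixels" (400x640x3 uint8, red, green, blue), "fx", "fy", "cx", "cy" (pixels), "dist_coeffs" ([k1, k2, p1, p2, k3] as OpenCV has them; the pictures are not rectified), "R" (3x3) and "t" (3): a world point X has camera coordinates R X + t. Camera axes: x right, y down, z forward; pixel columns grow to the right and rows downward; lengths in m; the calibration is good to about 2 mm. A picture is of the moment at which its call begins. There is no depth.
- bot.close_job(): hands the job in, once; it reports no verdict.
The state is a dict: "t": time; "joint_positions": joint angles; "qvel": joint speeds; "tau": joint torques, N m; "tool_pos": TCP position; "tool_rot": TCP orientation; "contact_force": force on the tool from outside, world axes, zero at the start; "moment": the same for the moment, N m; "width": opening from 0.0 (shut) to 1.0 (fully open).
Only numpy, scipy, OpenCV 4.12 (cv2) and the standard library are available. Lean on these libraries where they do the work, as an engineer would, in place of code of your own. Each camera call takes 0.05 s, during which the arm holds its last target.

## Task

The dosing caps of the four detergent bottles have been rinsed and left to dry in a stack on the draining tray. Take the stack apart and put each cap, mouth down, over the spout of its own bottle by size (the widest cap on the jug, the next on the square bottle, the next on the round bottle, the narrowest on the slim bottle), so that its rim sits down on the collar all round. Do not knock a bottle over, and leave the little glass bottle with the black cap and the scrubbing brush where they stand.

Things in the scene. Friction and masses are not known exactly. Their poses are not given: they have to be found in the camera images.
- large_cap_centre (a point): centre (half-way up, on the axis) of the large grey plastic dosing cap, a round hollow cup standing mouth down: 68 mm across outside, 63 mm inside, 54 mm tall, closed flat end up, z up along its axis. It fits the jug. At the start the four caps stand in one stack on a draining tray (8 mm high): large at the bottom, then medium, small, and tiny on top.
- medium_cap_centre (a point): centre (half-way up, on the axis) of the medium grey plastic dosing cap, a round hollow cup standing mouth down: 56 mm across outside, 51 mm inside, 50 mm tall, closed flat end up, z up along its axis. It fits the square bottle.
- small_cap_centre (a point): centre (half-way up, on the axis) of the small grey plastic dosing cap, a round hollow cup standing mouth down: 44 mm across outside, 39 mm inside, 47 mm tall, closed flat end up, z up along its axis. It fits the round bottle.
- tiny_cap_centre (a point): centre (half-way up, on the axis) of the tiny grey plastic dosing cap, a round hollow cup standing mouth down: 32 mm across outside, 27 mm inside, 44 mm tall, closed flat end up, z up along its axis. It fits the slim bottle.
- jug_seat (a point): middle of the drip collar of the white jug with a grip loop (widest neck; foot 119 x 82 mm, from 41 mm at -x of the neck to 78 mm at +x), 152 mm above the counter; z up. Collar 72 mm across; the spout rises 32 mm above it, tapering from 57 to 41 mm across. The large cap goes over the spout (3 mm side play when home), its rim on the collar. Loose, about 1.4 kg.
- square_bottle_seat (a point): middle of the drip collar of the white square bottle, 72 x 72 mm, 135 mm above the counter; z up. Collar 60 mm across; the spout rises 32 mm above it, tapering from 45 to 29 mm across. The medium cap goes over the spout (3 mm side play when home), its rim on the collar. Loose, about 1.1 kg.
- round_bottle_seat (a point): middle of the drip collar of the white round bottle, 71 mm across, with sloping shoulder, 124 mm above the counter; z up. Collar 48 mm across; the spout rises 32 mm above it, tapering from 33 to 17 mm across. The small cap goes over the spout (3 mm side play when home), its rim on the collar. Loose, about 0.9 kg.
- slim_bottle_seat (a point): middle of the drip collar of the smallest, slim round white bottle, 61 mm across, 100 mm above the counter; z up. Collar 36 mm across; the spout rises 32 mm above it, tapering from 21 to 5 mm across. The tiny cap goes over the spout (3 mm side play when home), its rim on the collar. Loose, about 0.6 kg.
- scent_bottle: bystander: small bulbous glass bottle with a tall black cap, 73 mm across, 138 mm tall, origin at its underside; stays where it is
- scrub_brush: bystander: grey scrubbing brush with a bow grip, 30 x 85 mm, 55 mm tall, origin at its underside; stays where it is
Not all that is in view belongs to the job. What is shaped like the part that bears large_cap_centre but orange, purple or red is not meant.

How it is judged:
By the outcome, as a careful person would: the job done as asked, in the order asked, and still so for the second after the job is handed in, with the robot touching nothing.
It also fails if it takes over 104 s, if anything falls off the work surface, if the arm or the gripper's body presses on something with over 40 N, if the wrist force passes 120 N, or if a joint passes its speed limit or range.

## Working session

There is one attempt and no reset: what is moved stays moved. The work goes in short steps, Python scripts to look and compute and a shell command to move; the robot and the scene stay as the last step left them, time stands still between calls to the robot, and variables do not carry over. Pictures are saved under pics/ and viewed, and the job is handed in when it is done.

```bash
ls; mkdir -p pics; python3 - <<'E'
from workcell import bot
import cv2,numpy as np
print(bot.observe())
for n in ["scene","top","wrist"]:
    c=bot.read_camera(n); cv2.imwrite(f"pics/{n}0.png",c["pixels"][:,:,::-1])
    print(n,{k:(np.round(v,4).tolist() if k!='pixels' else 0) for k,v in c.items()})
E
```

```text
pics
{'t': 0.0, 'joint_positions': array([-1.389194  ,  0.41191171, -0.01273387,  1.59705282,  0.00562643,
        1.13427479, -0.08220403]), 'qvel': array([-0.00058841, -0.00027795,  0.00061881, -0.00155723,  0.00088552,
       -0.00207352, -0.00019004]), 'tau': array([ 8.66899700e-04, -5.87961388e+01,  6.42438624e-01, -2.91067779e+01,
       -5.37652010e-02,  1.86939683e-02,  1.54813424e-04]), 'tool_pos': array([0.15442397, 0.60512774, 0.23879799]), 'tool_rot': array([-1.56350053,  0.19616119, -0.19604818]), 'contact_force': array([-0.85695235,  0.70365678,  0.27772384]), 'moment': array([ 0.04291389,  0.0103583 , -0.04260313]), 'width': 1.0021183788068184}
scene {'pixels': 0, 'fx': 450.1561, 'fy': 450.1561, 'cx': 324.892, 'cy': 207.399, 'dist_coeffs': [0.0114, 0.0, 0.0, 0.0, 0.0], 'R': [[0.8653, -0.501, -0.015], [-0.3383, -0.5617, -0.755], [0.3698, 0.6584, -0.6555]], 't': [-0.4411, 0.3301, 0.8458]}
top {'pixels': 0, 'fx': 494.0158, 'fy': 494.0158, 'cx': 319.1789, 'cy': 192.3579, 'dist_coeffs': [0.002, 0.0, 0.0, 0.0, 0.0], 'R': [[-0.0139, -0.9998, -0.0119], [-0.9838, 0.0158, -0.1785], [0.1787, 0.0092, -0.9839]], 't': [0.0499, 0.5678, 1.4582]}
wrist {'pixels': 0, 'fx': 287.9772, 'fy': 287.9772, 'cx': 320.7935, 'cy': 203.6253, 'dist_coeffs': [-0.0515, 0.0, 0.0, 0.0, 0.0], 'R': [[0.2472, 0.969, -0.0004], [0.9337, -0.2381, 0.2673], [0.2589, -0.0664, -0.9636]], 't': [-0.6259, -0.0311, 0.3908]}
```

View pics/scene0.png

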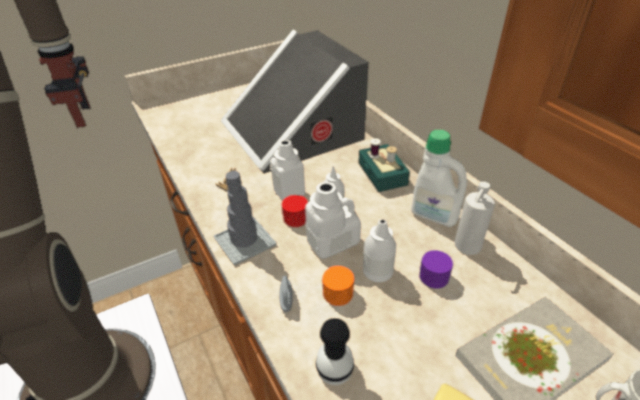

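View pics/top0.png

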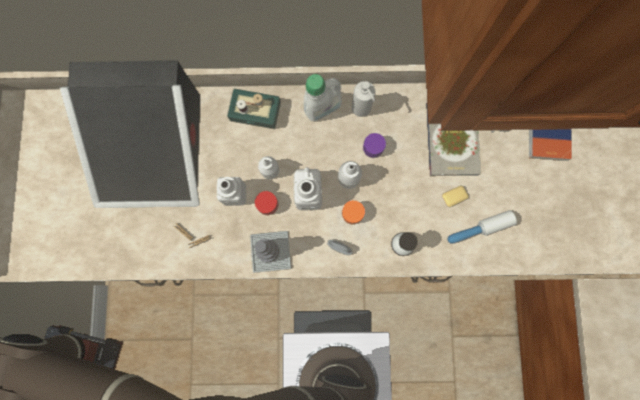

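View pics/wrist0.png

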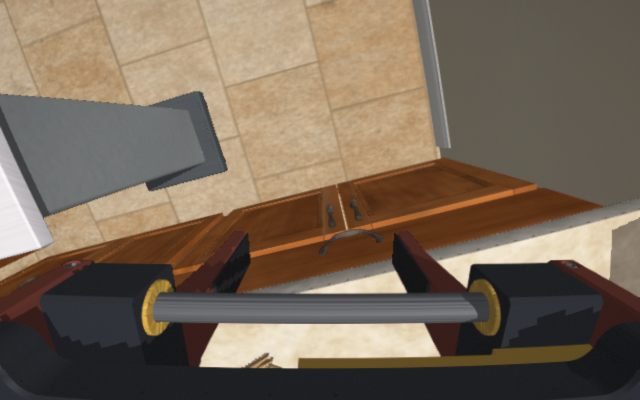

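```bash
python3 - <<'E'
import cv2
a=cv2.imread("pics/top0.png")[130:280,200:440]; cv2.imwrite("pics/top0z.png",cv2.resize(a,None,fx=3.3,fy=3.3,interpolation=cv2.INTER_CUBIC))
a=cv2.imread("pics/scene0.png")[120:310,200:430]; cv2.imwrite("pics/scene0z.png",cv2.resize(a,None,fx=3,fy=3,interpolation=cv2.INTER_CUBIC))
E
```

```text
(no output)
```

View pics/top0z.png

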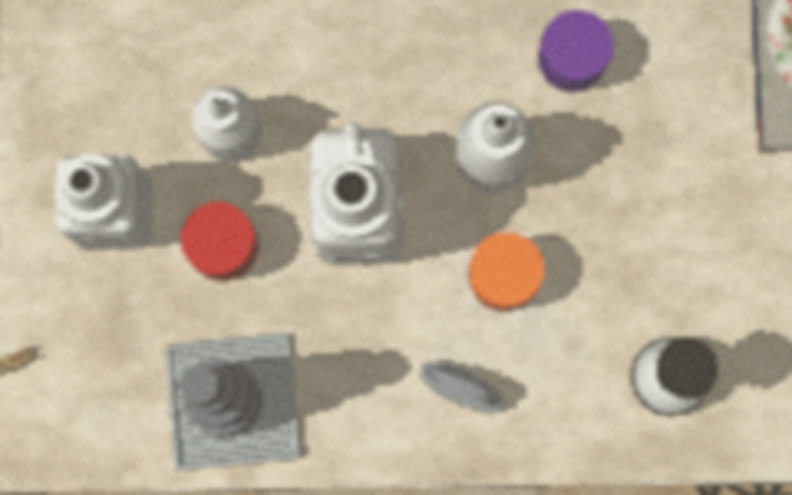

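View pics/scene0z.png

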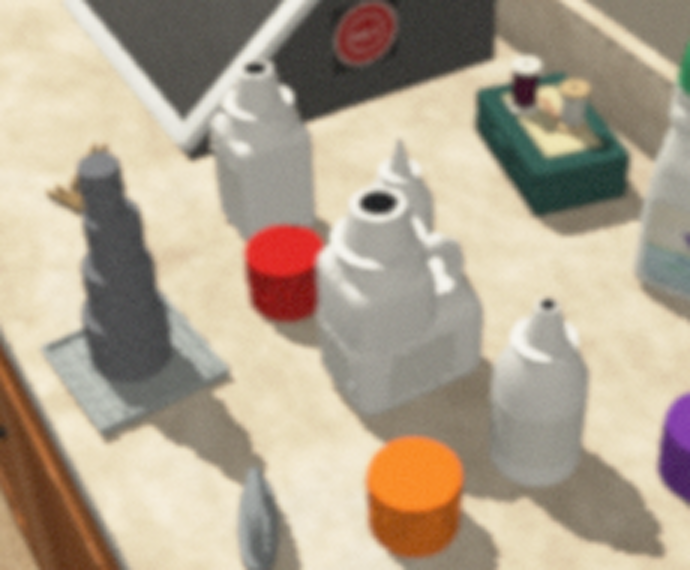

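```bash
cat > h.py <<'E'
import cv2,numpy as np
from scipy.spatial.transform import Rotation as Ro
from workcell import bot
def ray(c,uv):
    K=np.array([[c["fx"],0,c["cx"]],[0,c["fy"],c["cy"]],[0,0,1]])
    n=cv2.undistortPoints(np.array([[uv]],float),K,np.array(c["dist_coeffs"]))[0,0]
    R=np.array(c["R"]);return -R.T@np.array(c["t"]),R.T@np.array([n[0],n[1],1])
def plane(c,uv,z):
    o,d=ray(c,uv);return o+d*(z-o[2])/d[2]
def proj(c,X):
    K=np.array([[c["fx"],0,c["cx"]],[0,c["fy"],c["cy"]],[0,0,1]])
    return cv2.projectPoints(np.array([X],float),cv2.Rodrigues(np.array(c["R"]))[0],np.array(c["t"]),K,np.array(c["dist_coeffs"]))[0][0,0]
def delta(target):
    "world xyz target -> tool-axis shift in units of 25mm"
    s=bot.observe();M=Ro.from_rotvec(s["tool_rot"]).as_matrix()
    return (M.T@(np.array(target)-s["tool_pos"])/0.025).round(2)
E
python3 - <<'E'
from h import *
T=bot.read_camera("top");S=bot.read_camera("scene")
def dark(c,x0,x1,y0,y1,th):
    g=cv2.cvtColor(c["pixels"],cv2.COLOR_RGB2GRAY)[y0:y1,x0:x1]
    m=(g<th).astype(np.uint8); n,l,st,ce=cv2.connectedComponentsWithStats(m)
    i=1+np.argmax(st[1:,4]); return ce[i]+[x0,y0],st[i,4]
z=lambda u,v:(200+u/3.3,130+v/3.3)
y=lambda u,v:(200+u/3,120+v/3)
pts={"jug":(.184,z(351,187),y(379,202)),"square":(.167,z(84,181),y(258,68)),"round":(.156,z(501,123),y(547,304)),"slim":(.132,z(221,105),y(398,143)),
"tiny_top":(.203,z(203,383),y(99,166))}
for k,(h,a,b) in pts.items(): print(k,"top",plane(T,a,h).round(4),"scene",plane(S,b,h).round(4))
for nm,a,h in [("jug",(295,317,176,197),.184),("square",(219,232,178,190),.167),("round",(347,357,162,172),.156)]:
    p,n=dark(T,*a,110);print(nm,p,n,plane(T,p,h).round(4))
print("tray centre",plane(T,z(235,402),.008),"red",plane(T,z(220,240),.05),"orange",plane(T,z(507,270),.05),"brush",plane(T,z(465,388),.03),"scent",plane(T,z(687,370),.138))
for q in [(168,346),(292,335),(302,457),(178,467)]: print(plane(T,z(*q),.008).round(3))
print(Ro.from_rotvec(bot.observe()["tool_rot"]).as_matrix().round(3))
E
```

```text
jug top [0.5612 0.0757 0.184 ] scene [0.5627 0.0797 0.184 ]
square top [0.5734 0.3054 0.167 ] scene [0.5774 0.3109 0.167 ]
round top [ 0.6211 -0.0541  0.156 ] scene [ 0.6228 -0.049   0.156 ]
slim top [0.6472 0.1922 0.132 ] scene [0.6485 0.197  0.132 ]
tiny_top top [0.3964 0.1974 0.203 ] scene [0.3962 0.2019 0.203 ]
jug [305.93220339 186.47457627] 59 [0.5617 0.0769 0.184 ]
square [224.         184.17391304] 23 [0.5754 0.3096 0.167 ]
round [351.  166.5] 6 [ 0.6234 -0.0518  0.156 ]
tray centre [0.39259423 0.19216385 0.008     ] red [0.5392003  0.20204736 0.05      ] orange [ 0.50710127 -0.06231708  0.05      ] brush [ 0.40096788 -0.02202938  0.03      ] scent [ 0.40618599 -0.20839026  0.138     ]
[0.446 0.255 0.008]
[0.454 0.139 0.008]
[0.341 0.13  0.008]
[0.333 0.245 0.008]
[[ 0.969 -0.     0.247]
 [-0.247 -0.001  0.969]
 [ 0.    -1.    -0.001]]
```

```bash
python3 - <<'E'
from h import *
T=bot.read_camera("top");S=bot.read_camera("scene")
def tri(a,b):
    o1,d1=ray(T,a);o2,d2=ray(S,b)
    A=np.c_[d1,-d2];s=np.linalg.lstsq(A,o2-o1,rcond=None)[0]
    return ((o1+s[0]*d1+o2+s[1]*d2)/2).round(3),np.linalg.norm(o1+s[0]*d1-o2-s[1]*d2).round(4)
print("front bottom",plane(T,(197,206),0),plane(S,(265,166),0)); print("top",tri((181,63),(345,68)))
E
python3 -m crank '[{"xyz":[0,0,0],"twist":-0.053,"claw":60},{"xyz":[0,0,0],"twist":-0.053,"claw":60},{"xyz":[0,0,0],"twist":-0.053,"claw":60}]' 15
python3 -c "
from h import *
s=bot.observe();print(Ro.from_rotvec(s['tool_rot']).as_matrix().round(3),delta([.3965,.2,.26]))"
```

```text
front bottom [0.54030205 0.42789552 0.        ] [0.57053009 0.46737913 0.        ]
top (array([0.862, 0.424, 0.269]), np.float64(0.0671))
t: 0.6
tool_pos: [0.1545, 0.6056, 0.2396]
tool_rot: [-1.571, -0.003, 0.003]
contact_force: [-0.8, 0.3, -0.5]
width: 0.81
[[ 1.     0.    -0.004]
 [ 0.004 -0.     1.   ]
 [ 0.    -1.    -0.   ]] [  9.61  -0.81 -16.26]
```

```bash

python3 -m crank '[{"xyz":[0.57,-0.1,-0.95],"twist":0,"claw":60},{"xyz":[0.57,-0.1,-0.95],"twist":0,"claw":60},{"xyz":[0.57,-0.1,-0.95],"twist":0,"claw":60},{"xyz":[0.57,-0.1,-0.95],"twist":0,"claw":60},{"xyz":[0.57,-0.1,-0.95],"twist":0,"claw":60}]'
python3 -m crank '[{"xyz":[0.57,-0.1,-0.95],"twist":0,"claw":60},{"xyz":[0.57,-0.1,-0.95],"twist":0,"claw":60},{"xyz":[0.57,-0.1,-0.95],"twist":0,"claw":60},{"xyz":[0.57,0,-0.95],"twist":0,"claw":60},{"xyz":[0.57,0,-0.95],"twist":0,"claw":60}]'
python3 -c "
from h import *
s=bot.observe();print(delta([.3965,.2,.26]))"
```

```text
t: 1.02
tool_pos: [0.2263, 0.4857, 0.2523]
tool_rot: [-1.571, -0.0, -0.0]
contact_force: [0.6, 0.3, -0.4]
width: 0.597
t: 1.43
tool_pos: [0.2976, 0.3669, 0.26]
tool_rot: [-1.57, -0.0, -0.0]
contact_force: [0.4, -0.2, 0.6]
width: 0.602
[ 3.96 -0.   -6.68]
```

```bash

python3 -m crank '[{"xyz":[0.57,0,-0.95],"twist":0,"claw":60},{"xyz":[0.57,0,-0.95],"twist":0,"claw":60},{"xyz":[0.57,0,-0.95],"twist":0,"claw":60},{"xyz":[0.57,0,-0.95],"twist":0,"claw":60},{"xyz":[0.57,0,-0.95],"twist":0,"claw":60}]'
python3 -m crank '[{"xyz":[0.57,0,-0.95],"twist":0,"claw":60},{"xyz":[0.54,0,-0.98],"twist":0,"claw":60},{"xyz":[0,0,0],"twist":0,"claw":60}]'
python3 -c "
from h import *
print(delta([.3965,.2,.26]))
for n in ['top','scene','wrist']:
  c=bot.read_camera(n);cv2.imwrite(f'pics/{n}1.png',c['pixels'][:,:,::-1])
  for X in ([.3965,.2,.203],[.3965,.2,.243]): print(n,proj(c,X))
a=cv2.imread('pics/scene1.png')[120:310,150:380]; cv2.imwrite('pics/scene1z.png',cv2.resize(a,None,fx=3,fy=3,interpolation=cv2.INTER_CUBIC))
"
```

```text
t: 1.85
tool_pos: [0.3688, 0.2481, 0.2599]
tool_rot: [-1.57, -0.0, -0.0]
contact_force: [0.3, -0.3, -0.3]
width: 0.597
t: 2.1
tool_pos: [0.3983, 0.1963, 0.26]
tool_rot: [-1.572, 0.004, -0.006]
contact_force: [-0.5, -0.5, 1.0]
width: 0.601
[-0.07 -0.    0.15]
top [260.54079469 246.05191556]
top [258.57303025 244.95641312]
scene [233.45423376 175.7444341 ]
scene [230.67940921 160.78084508]
wrist [317.79117076 226.95229592]
wrist [317.24204467 249.46138272]
```

View pics/wrist1.png

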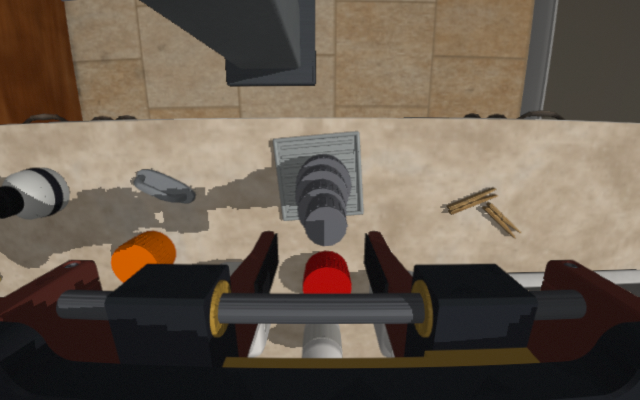

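View pics/scene1z.png

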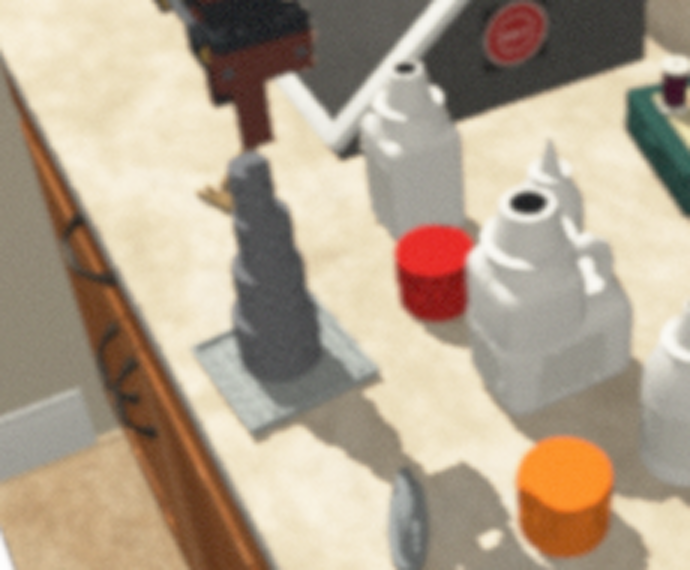

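```bash

python3 -m crank '[{"xyz":[-0.04,0.7,0.18],"twist":0,"claw":60},{"xyz":[0,0.7,0],"twist":0,"claw":60},{"xyz":[0,0.7,0],"twist":0,"claw":60},{"xyz":[0,0.7,0],"twist":0,"claw":60},{"xyz":[0,0,0],"twist":0,"claw":60}]' 15
python3 -c "
from h import *
print(delta([.3965,.201,.190]))
for n in ['scene','wrist']:
  c=bot.read_camera(n);cv2.imwrite(f'pics/{n}2.png',c['pixels'][:,:,::-1])
a=cv2.imread('pics/scene2.png')[120:310,150:380]; cv2.imwrite('pics/scene2z.png',cv2.resize(a,None,fx=3,fy=3,interpolation=cv2.INTER_CUBIC))
"
```

```text
t: 2.67
tool_pos: [0.3928, 0.206, 0.187]
tool_rot: [-1.573, 0.001, 0.005]
contact_force: [-0.4, -0.2, 0.2]
width: 0.601
[ 0.15 -0.12 -0.2 ]
```

View pics/wrist2.png

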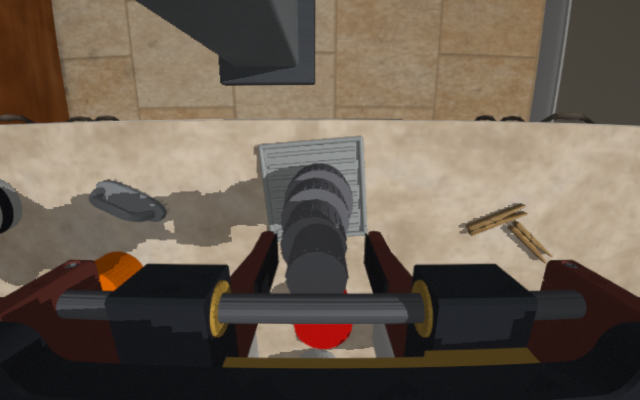

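View pics/scene2z.png

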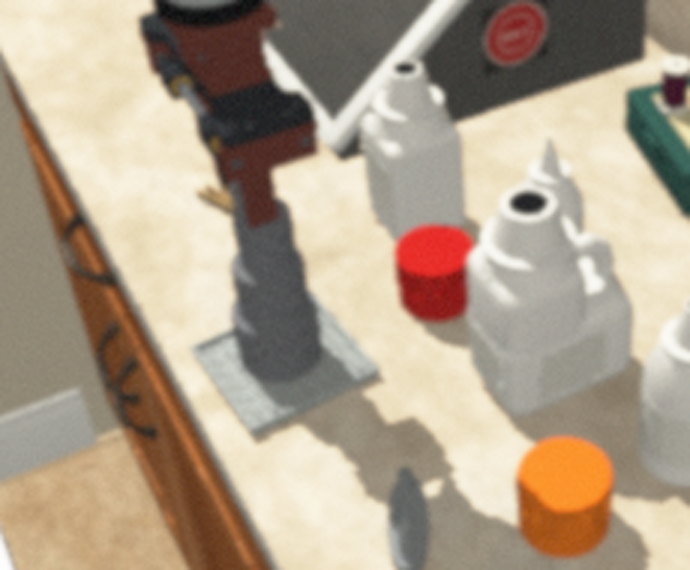

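```bash

python3 -c "
from h import *
for i in range(3): print(bot.observe()['tool_pos'],bot.observe()['t'])
c=bot.read_camera('wrist')
for y in (.2,.203,.206):print(proj(c,[.3965,y,.203]))
"
python3 -m crank '[{"xyz":[0,0,0],"twist":0,"claw":60},{"xyz":[0,0,0],"twist":0,"claw":60}]'
```

```text
[0.39435621 0.20636085 0.18960903] 2.7667
[0.39435621 0.20636085 0.18960903] 2.7667
[0.39435621 0.20636085 0.18960903] 2.7667
[305.0414167 277.4853963]
[310.85939977 277.4988514 ]
[316.67842604 277.50916907]
t: 2.98
tool_pos: [0.3954, 0.2062, 0.1907]
tool_rot: [-1.57, -0.001, -0.001]
contact_force: [0.1, -0.1, -0.3]
width: 0.6
```

```bash

python3 -m crank '[{"xyz":[0,0,-0.06],"twist":0,"claw":20},{"xyz":[0,0,0],"twist":0,"claw":20},{"xyz":[0,0,0],"twist":0,"claw":20},{"xyz":[0,0,0],"twist":0,"claw":20},{"xyz":[0,0,0],"twist":0,"claw":20}]' 15
python3 -m crank '[{"xyz":[0,-0.3,0],"twist":0,"claw":20},{"xyz":[0,-0.7,0],"twist":0,"claw":20},{"xyz":[0,-0.7,0],"twist":0,"claw":20},{"xyz":[0,-0.3,0],"twist":0,"claw":20}]'
python3 -c "
from h import *
for n in ['scene','wrist']:
  c=bot.read_camera(n);cv2.imwrite(f'pics/{n}3.png',c['pixels'][:,:,::-1])
a=cv2.imread('pics/scene3.png')[100:310,150:400]; cv2.imwrite('pics/scene3z.png',cv2.resize(a,None,fx=3,fy=3,interpolation=cv2.INTER_CUBIC))
print(delta([.648,.197,.240]))
"
```

```text
t: 3.4
tool_pos: [0.3951, 0.2041, 0.1898]
tool_rot: [-1.571, -0.0, -0.0]
contact_force: [0.0, -1.8, 1.9]
width: 0.354
t: 3.73
tool_pos: [0.3957, 0.2045, 0.2419]
tool_rot: [-1.569, -0.001, -0.002]
contact_force: [0.5, 0.5, 0.2]
width: 0.354
[10.09  0.06 -0.3 ]
```

View pics/wrist3.png

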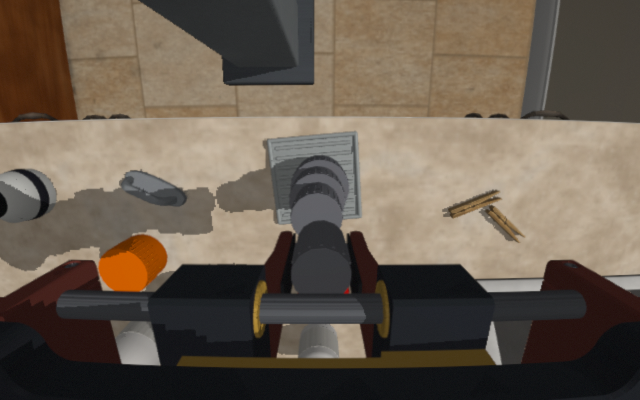

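View pics/scene3z.png

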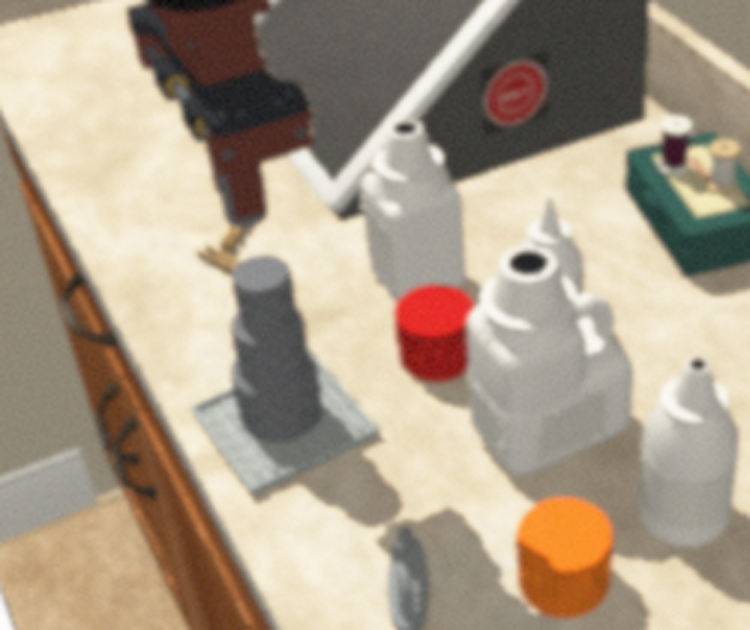

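```bash

python3 -m crank '[{"xyz":[0.5,0,0],"twist":0,"claw":20},{"xyz":[0.9,0,0],"twist":0,"claw":20},{"xyz":[1,0,0],"twist":0,"claw":20},{"xyz":[1,0,0],"twist":0,"claw":20},{"xyz":[1,0,0],"twist":0,"claw":20}]'
python3 -m crank '[{"xyz":[1,0,0],"twist":0,"claw":20},{"xyz":[1,0,0],"twist":0,"claw":20},{"xyz":[1,0,-0.2],"twist":0,"claw":20},{"xyz":[0.9,0,0],"twist":0,"claw":20},{"xyz":[0.6,0,0],"twist":0,"claw":20}]'
python3 -m crank '[{"xyz":[0.4,0,0],"twist":0,"claw":20},{"xyz":[0.2,0,0],"twist":0,"claw":20},{"xyz":[0,0,0],"twist":0,"claw":20},{"xyz":[0,0,0],"twist":0,"claw":20}]'
cat > look.py <<'E'
import sys
from h import *
i=sys.argv[1]; x0,y0=int(sys.argv[2]),int(sys.argv[3])
for n in ['scene','wrist']:
  c=bot.read_camera(n);cv2.imwrite(f'pics/{n}{i}.png',c['pixels'][:,:,::-1])
a=cv2.imread(f'pics/scene{i}.png')[y0:y0+180,x0:x0+200]
w=cv2.imread(f'pics/wrist{i}.png')[200:360,220:420]
a=cv2.resize(a,None,fx=3,fy=3,interpolation=cv2.INTER_CUBIC); cv2.imwrite(f'pics/s{i}.png',a)
w=cv2.resize(w,None,fx=3,fy=3,interpolation=cv2.INTER_CUBIC); cv2.imwrite(f'pics/w{i}.png',w)
s=bot.observe(); print(s['tool_pos'].round(4),s['contact_force'].round(2),s['width'].round(3),s['t'])
E
python3 look.py 4 240 80; python3 -c "
from h import *
print(delta([.648,.1985,.20]))"
```

```text
t: 4.25
tool_pos: [0.5065, 0.2037, 0.2383]
tool_rot: [-1.572, 0.001, 0.001]
contact_force: [0.2, -0.9, 0.5]
width: 0.352
t: 4.67
tool_pos: [0.6198, 0.1978, 0.2374]
tool_rot: [-1.573, 0.002, 0.0]
contact_force: [0.4, 0.1, -0.3]
width: 0.348
t: 5.0
tool_pos: [0.6323, 0.1987, 0.2385]
tool_rot: [-1.572, 0.001, 0.001]
contact_force: [0.3, 0.6, -0.2]
width: 0.351
[ 0.64  1.57 -0.03]Traceback (most recent call last):
  File "look.py", line 10, in <module>
    s=bot.observe(); print(s['tool_pos'].round(4),s['contact_force'].round(2),s['width'].round(3),s['t'])
                                                                              ^^^^^^^^^^^^^^^^
AttributeError: 'float' object has no attribute 'round'
```

View pics/s4.png

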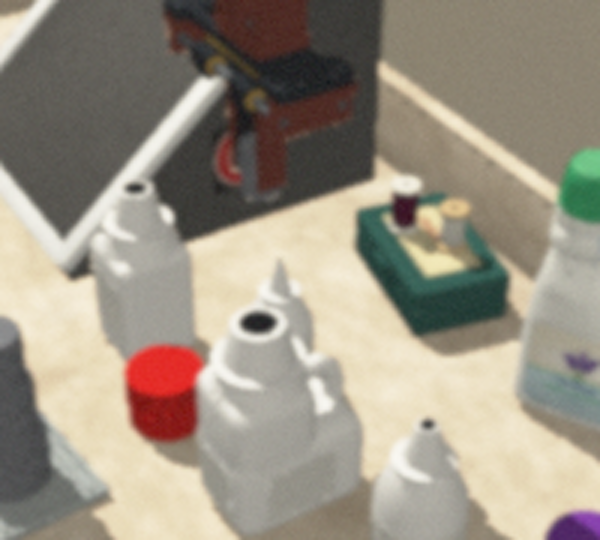

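View pics/wrist4.png

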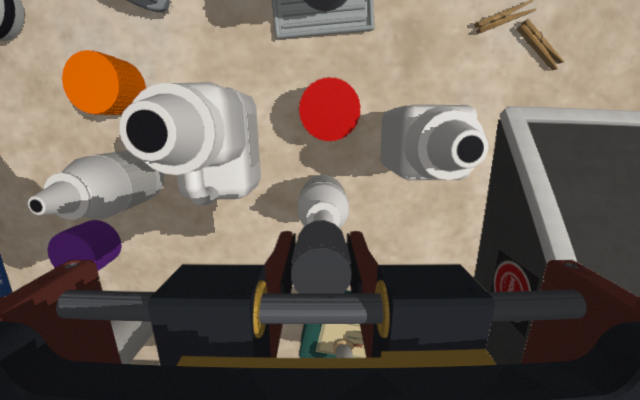

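```bash
sed -i "s/s\['width'\].round(3)/round(s['width'],3)/" look.py
python3 - <<'E'
from h import *
W=bot.read_camera("wrist")
for n,p,h in [("jug",(148,131),.184),("square",(468,150),.167),("round",(36,206),.156)]: print(n,plane(W,p,h).round(4))
for X in ([.648,.1985,.132],[.648,.1985,.1],[.632,.2,.253],[.632,.2,.207]):print(proj(W,X))
print(bot.observe()["tool_pos"])
E
```

```text
jug [0.5614 0.0814 0.184 ]
square [0.576  0.3127 0.167 ]
round [ 0.6234 -0.0485  0.156 ]
[318.07963749 224.4396517 ]
[318.32659338 214.07015488]
[319.05068487 274.330207  ]
[319.37799065 239.63735647]
[0.63192245 0.19926497 0.23959844]
```

View pics/w4.png

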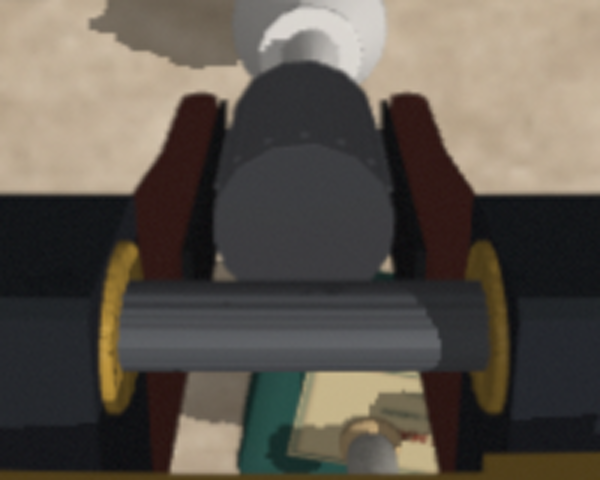

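```bash
python3 - <<'E'
from h import *
W=bot.read_camera("wrist");S=bot.read_camera("scene");T=bot.read_camera("top")
print("scene",plane(S,(333,165.8),.132)); 
for p in [(324,216),(323,215)]: print("wrist",plane(W,p,.1))
print("cap top wrist",plane(W,(321,271.7),.253))
cv2.imwrite('pics/t5.png',cv2.resize(T["pixels"][140:210,200:300,::-1],None,fx=8,fy=8,interpolation=cv2.INTER_CUBIC))
E
```

```text
scene [0.65335311 0.20341429 0.132     ]
wrist [0.65027858 0.2045313  0.1       ]
wrist [0.64918635 0.20348774 0.1       ]
cap top wrist [0.63067629 0.20109338 0.253     ]
```

View pics/t5.png

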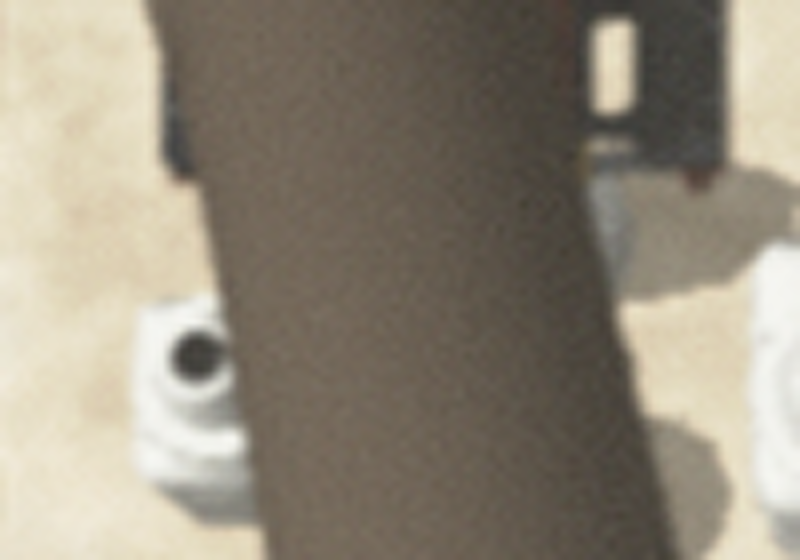

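```bash

python3 -m crank '[{"xyz":[0.4,0,0.13],"twist":0,"claw":20},{"xyz":[0.34,0.5,0],"twist":0,"claw":20},{"xyz":[0,0.7,0],"twist":0,"claw":20},{"xyz":[0,0.7,0],"twist":0,"claw":20},{"xyz":[0,0.5,0],"twist":0,"claw":20}]'
python3 -m crank '[{"xyz":[0,0.2,0],"twist":0,"claw":20},{"xyz":[0,0,0],"twist":0,"claw":20},{"xyz":[0,0,0],"twist":0,"claw":20},{"xyz":[0,0,0],"twist":0,"claw":20}]'
python3 look.py 6 240 80
```

```text
t: 5.72
tool_pos: [0.6505, 0.2021, 0.1771]
tool_rot: [-1.572, 0.001, 0.001]
contact_force: [0.1, -0.1, 0.5]
width: 0.351
t: 6.05
tool_pos: [0.6516, 0.2024, 0.1756]
tool_rot: [-1.57, -0.001, -0.001]
contact_force: [0.2, 0.2, 0.2]
width: 0.353
[0.6516 0.2025 0.1758] [-0.39 -1.51 -0.49] 0.348 6.15
```

View pics/s6.png

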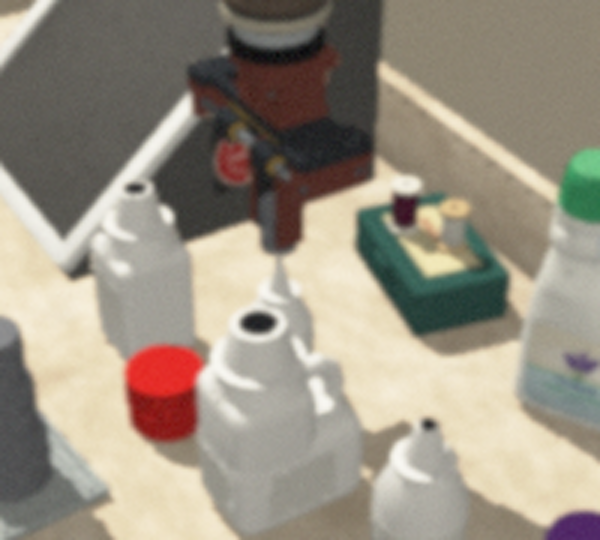

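View pics/w6.png

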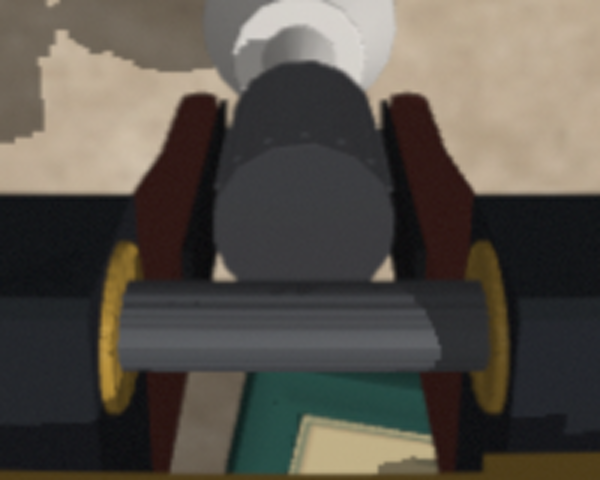

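```bash

python3 -m crank '[{"xyz":[0,0.4,0],"twist":0,"claw":20},{"xyz":[0,0.4,0],"twist":0,"claw":20},{"xyz":[0,0.4,0],"twist":0,"claw":20},{"xyz":[0,0,0],"twist":0,"claw":20}]'
python3 -m crank '[{"xyz":[0,0.3,0],"twist":0,"claw":20},{"xyz":[0,0.1,0],"twist":0,"claw":20},{"xyz":[0,0,0],"twist":0,"claw":20}]'
```

```text
t: 6.48
tool_pos: [0.6494, 0.202, 0.1415]
tool_rot: [-1.572, 0.003, 0.003]
contact_force: [-0.1, -0.9, -1.5]
width: 0.351
t: 6.73
tool_pos: [0.6506, 0.2022, 0.1337]
tool_rot: [-1.571, 0.001, 0.001]
contact_force: [0.5, 0.6, -0.4]
width: 0.351
```

```bash

python3 -m crank '[{"xyz":[0,0.1,0],"twist":0,"claw":20},{"xyz":[0,0.08,0],"twist":0,"claw":20},{"xyz":[0,0,0],"twist":0,"claw":20},{"xyz":[0,0,0],"twist":0,"claw":20}]'
python3 look.py 7 240 80
```

```text
t: 7.07
tool_pos: [0.6515, 0.2024, 0.1309]
tool_rot: [-1.57, -0.001, -0.001]
contact_force: [-1.1, -0.6, 3.3]
width: 0.351
[0.6514 0.2024 0.1309] [-0.32 -0.36  4.16] 0.346 7.1667
```

View pics/s7.png

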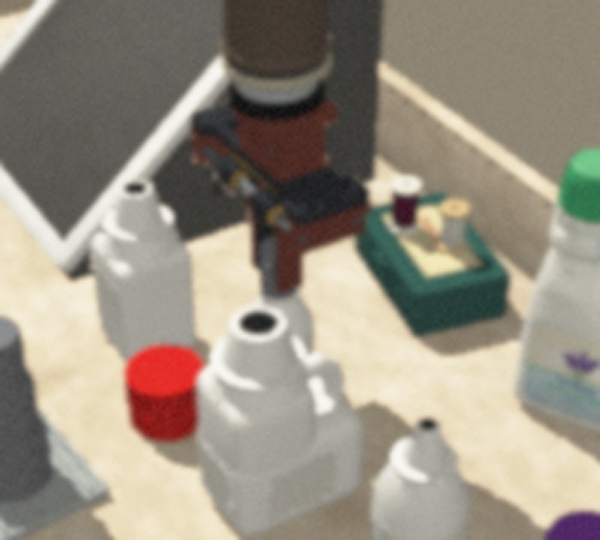

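```bash

python3 -m crank '[{"xyz":[0,0,0],"twist":0,"claw":60},{"xyz":[0,0,0],"twist":0,"claw":60},{"xyz":[0,0,0],"twist":0,"claw":60},{"xyz":[0,-0.5,0],"twist":0,"claw":60},{"xyz":[0,-0.9,0],"twist":0,"claw":60}]'
python3 -m crank '[{"xyz":[0,-1,0],"twist":0,"claw":60},{"xyz":[0,-1,0],"twist":0,"claw":60},{"xyz":[0,-0.9,0],"twist":0,"claw":60},{"xyz":[-0.5,-0.5,0],"twist":0,"claw":65},{"xyz":[-1,0,0],"twist":0,"claw":65}]'
python3 look.py 8 240 80;python3 -c "
from h import *
print(delta([.395,.204,.22]))"
```

```text
t: 7.58
tool_pos: [0.6493, 0.202, 0.1631]
tool_rot: [-1.573, 0.004, 0.004]
contact_force: [-0.4, -0.4, 1.2]
width: 0.601
t: 8.0
tool_pos: [0.6162, 0.202, 0.2541]
tool_rot: [-1.569, -0.004, -0.006]
contact_force: [0.4, 0.2, -0.5]
width: 0.649
[0.6114 0.2028 0.252 ] [ 0.46  0.04 -0.04] 0.647 8.1
[-8.66  1.28  0.05]
```

View pics/s8.png

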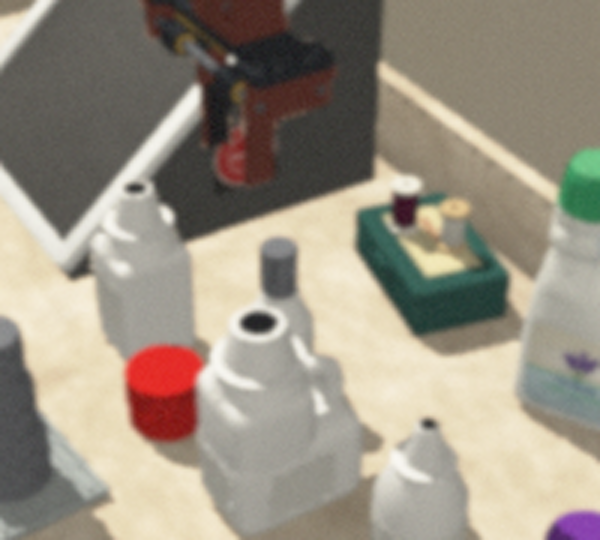

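View pics/wrist8.png

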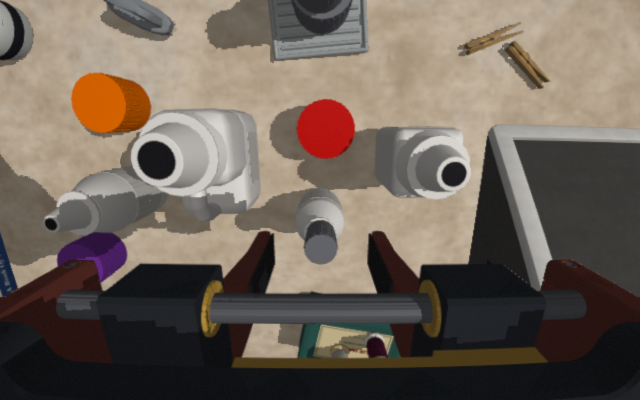

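```bash

python3 -m crank '[{"xyz":[-1,0,0],"twist":0,"claw":70},{"xyz":[-1,0,0],"twist":0,"claw":70},{"xyz":[-1,0,0],"twist":0,"claw":70},{"xyz":[-1,0,0],"twist":0,"claw":70},{"xyz":[-1,0,0],"twist":0,"claw":70}]'
python3 -m crank '[{"xyz":[-1,0.2,0],"twist":0,"claw":70},{"xyz":[-1,0.3,0],"twist":0,"claw":70},{"xyz":[-0.8,0.4,0],"twist":0,"claw":70},{"xyz":[-0.4,0.4,0],"twist":0,"claw":70},{"xyz":[0,0,0],"twist":0,"claw":70}]'
python3 -m crank '[{"xyz":[0,0,0],"twist":0,"claw":70},{"xyz":[0,0,0],"twist":0,"claw":70}]'
python3 look.py 9 180 80;python3 -c "
from h import *
S=bot.read_camera('scene');print('scene',plane(S,(237,190.3),.159))"
```

```text
t: 8.52
tool_pos: [0.4877, 0.2022, 0.2504]
tool_rot: [-1.571, 0.0, -0.0]
contact_force: [-0.5, 1.2, -0.4]
width: 0.699
t: 8.93
tool_pos: [0.4062, 0.2021, 0.2167]
tool_rot: [-1.572, 0.001, 0.003]
contact_force: [-0.3, 0.7, 0.6]
width: 0.701
t: 9.1
tool_pos: [0.4099, 0.2025, 0.2185]
tool_rot: [-1.57, -0.001, -0.001]
contact_force: [0.4, -0.3, 1.4]
width: 0.703
[0.4098 0.2025 0.2183] [-1.18 -0.52  0.77] 0.702 9.2
scene [0.39915556 0.20266645 0.159     ]
```

View pics/w9.png

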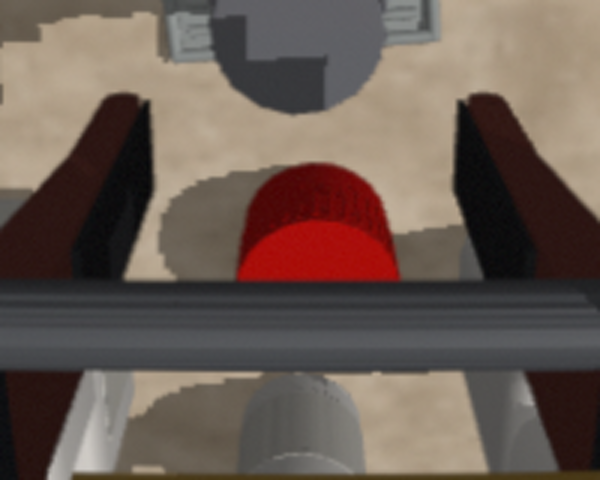

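View pics/s9.png

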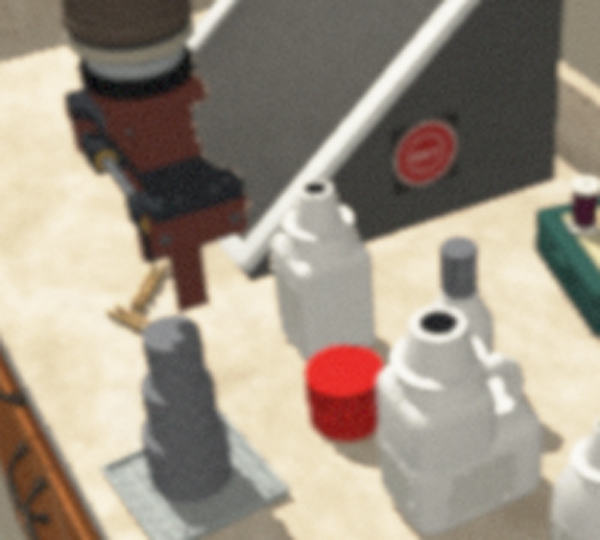

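```bash
python3 -c "
from h import *
S=bot.read_camera('wrist');print(plane(S,(319.5,208),.159),plane(S,(319.5,237.3),.159));print(delta([.3975,.2025,.144]))"
```

```text
[0.39575252 0.20328593 0.159     ] [0.41908115 0.20323535 0.159     ]
[-0.48  2.96  0.01]
```

```bash

python3 -m crank '[{"xyz":[-0.5,0.3,0],"twist":0,"claw":70},{"xyz":[0,0.8,0],"twist":0,"claw":70},{"xyz":[0,0.9,0],"twist":0,"claw":70},{"xyz":[0,0.7,0],"twist":0,"claw":70},{"xyz":[0,0.28,0],"twist":0,"claw":70}]'
python3 -m crank '[{"xyz":[0,0,0],"twist":0,"claw":70},{"xyz":[0,0,0],"twist":0,"claw":70},{"xyz":[0,0,0],"twist":0,"claw":70}]'
python3 look.py 10 180 80
```

```text
t: 9.72
tool_pos: [0.3955, 0.2017, 0.1413]
tool_rot: [-1.572, 0.002, 0.001]
contact_force: [-0.7, 0.5, 1.1]
width: 0.703
t: 9.97
tool_pos: [0.3968, 0.2027, 0.1441]
tool_rot: [-1.57, -0.001, -0.001]
contact_force: [0.0, 0.3, 0.5]
width: 0.701
[0.3967 0.2027 0.1441] [-0.35 -0.68  0.68] 0.702 10.0667
```

View pics/w10.png

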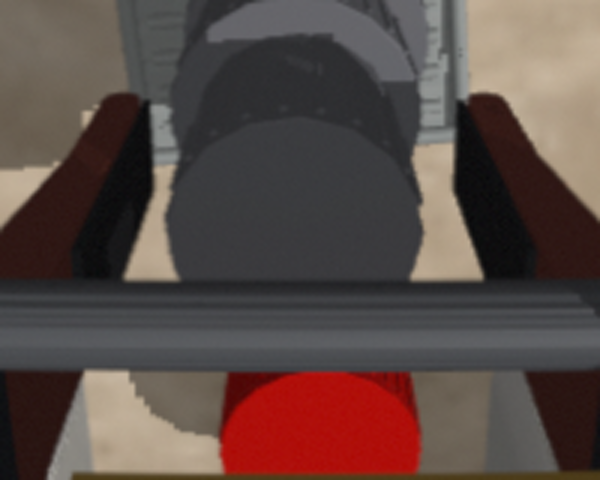

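```bash

python3 -m crank '[{"xyz":[0,0,-0.05],"twist":0,"claw":30},{"xyz":[0,0,0],"twist":0,"claw":30},{"xyz":[0,0,0],"twist":0,"claw":30},{"xyz":[0,0,0],"twist":0,"claw":30},{"xyz":[0,0,0],"twist":0,"claw":30}]' 15
python3 -m crank '[{"xyz":[0,-0.4,0],"twist":0,"claw":30},{"xyz":[0,-0.8,0],"twist":0,"claw":30},{"xyz":[0,-1,0],"twist":0,"claw":30},{"xyz":[0,-1,0],"twist":0,"claw":30},{"xyz":[0,-0.8,0],"twist":0,"claw":30}]'
python3 look.py 11 180 80;python3 -c "
from h import *
print(delta([.6225,-.048,.242]))"
```

```text
t: 10.48
tool_pos: [0.3962, 0.2011, 0.1434]
tool_rot: [-1.571, -0.0, -0.0]
contact_force: [-0.5, 0.2, 3.4]
width: 0.496
t: 10.9
tool_pos: [0.3961, 0.2011, 0.2447]
tool_rot: [-1.57, -0.0, -0.0]
contact_force: [0.5, 0.0, -0.6]
width: 0.491
[0.3974 0.202  0.246 ] [ 0.64  0.63 -1.15] 0.494 11.0
[  9.     0.16 -10.  ]
```

View pics/s11.png

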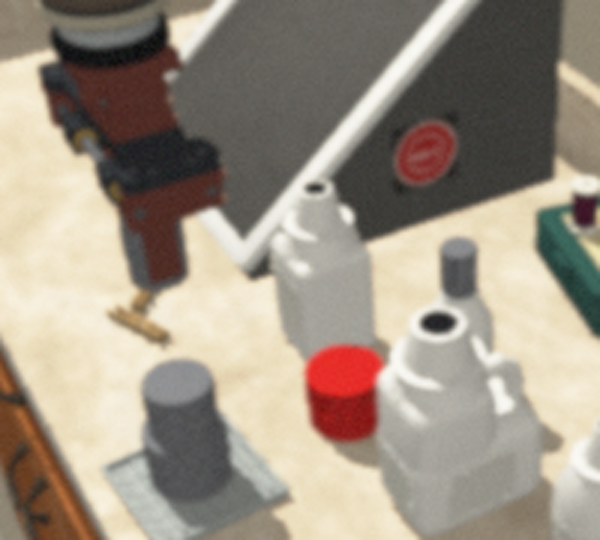

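View pics/w11.png

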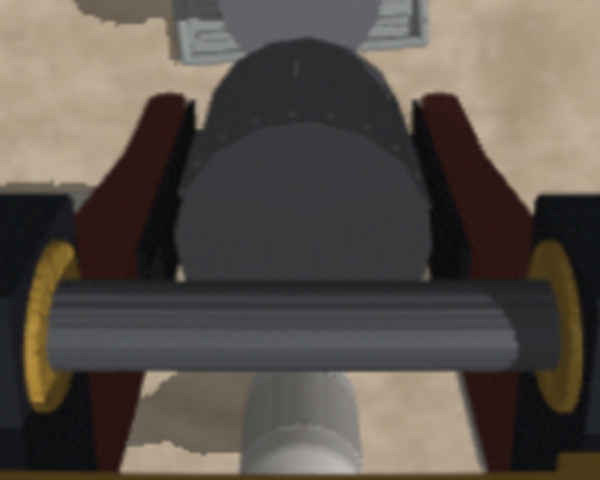

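```bash

python3 -m crank '[{"xyz":[0.4,0,-0.45],"twist":0,"claw":30},{"xyz":[0.88,0,-0.98],"twist":0,"claw":30},{"xyz":[0.88,0,-0.98],"twist":0,"claw":30},{"xyz":[0.88,0,-0.98],"twist":0,"claw":30},{"xyz":[0.88,0,-0.98],"twist":0,"claw":30}]'
python3 -m crank '[{"xyz":[0.88,0,-0.98],"twist":0,"claw":30},{"xyz":[0.88,0,-0.98],"twist":0,"claw":30},{"xyz":[0.88,0,-0.98],"twist":0,"claw":30},{"xyz":[0.88,0,-0.98],"twist":0,"claw":30},{"xyz":[0.88,0,-0.98],"twist":0,"claw":30}]'
python3 -m crank '[{"xyz":[0.5,0,-0.55],"twist":0,"claw":30},{"xyz":[0.18,0,-0.18],"twist":0,"claw":30},{"xyz":[0,0,0],"twist":0,"claw":30},{"xyz":[0,0,0],"twist":0,"claw":30}]'
python3 look.py 12 260 100;python3 -c "
from h import *
print(delta([.6225,-.048,.242]))"
```

```text
t: 11.42
tool_pos: [0.4943, 0.0906, 0.2422]
tool_rot: [-1.571, 0.0, 0.001]
contact_force: [0.9, 0.4, 0.2]
width: 0.493
t: 11.83
tool_pos: [0.6044, -0.0319, 0.2417]
tool_rot: [-1.571, 0.001, 0.002]
contact_force: [0.5, 0.7, -0.2]
width: 0.497
t: 12.17
tool_pos: [0.6202, -0.0481, 0.242]
tool_rot: [-1.57, 0.001, 0.002]
contact_force: [0.5, 0.4, -0.0]
width: 0.493
[ 0.6202 -0.0472  0.2427] [ 0.32 -0.17 -1.09] 0.492 12.2667
[ 0.09  0.03 -0.03]
```

View pics/s12.png

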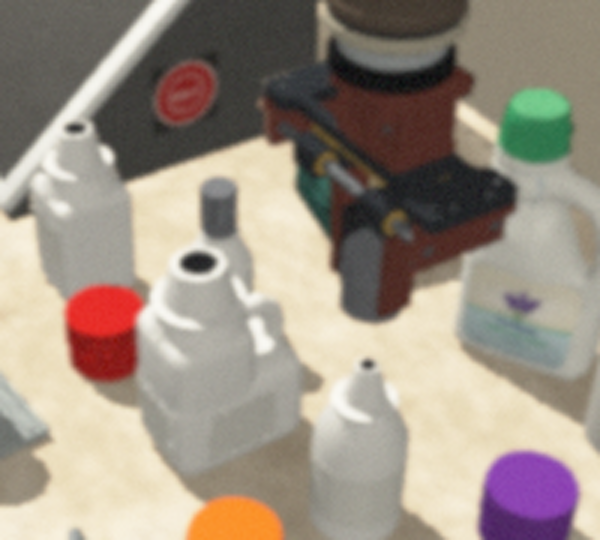

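View pics/w12.png

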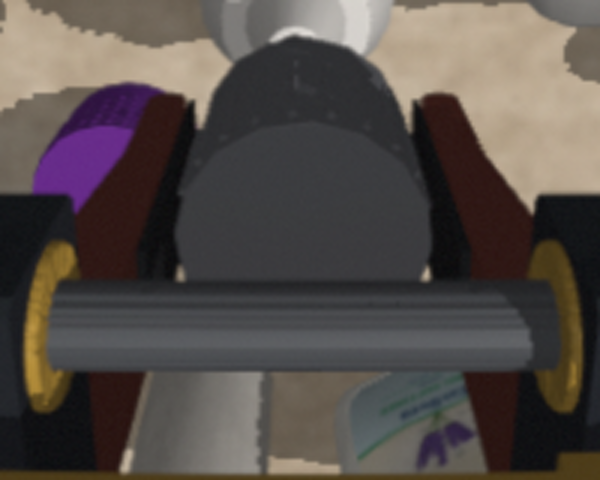

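```bash

python3 -m crank '[{"xyz":[0.1,0.3,-0.05],"twist":0,"claw":30},{"xyz":[0,0.6,0],"twist":0,"claw":30},{"xyz":[0,0.6,0],"twist":0,"claw":30},{"xyz":[0,0.2,0],"twist":0,"claw":30},{"xyz":[0,0,0],"twist":0,"claw":30}]'
python3 look.py 13 260 100
```

```text
t: 12.68
tool_pos: [0.6224, -0.0492, 0.1991]
tool_rot: [-1.571, 0.001, 0.003]
contact_force: [0.4, -0.0, -1.1]
width: 0.491
[ 0.6236 -0.0498  0.201 ] [ 0.62  0.75 -0.24] 0.495 12.7833
```

View pics/s13.png

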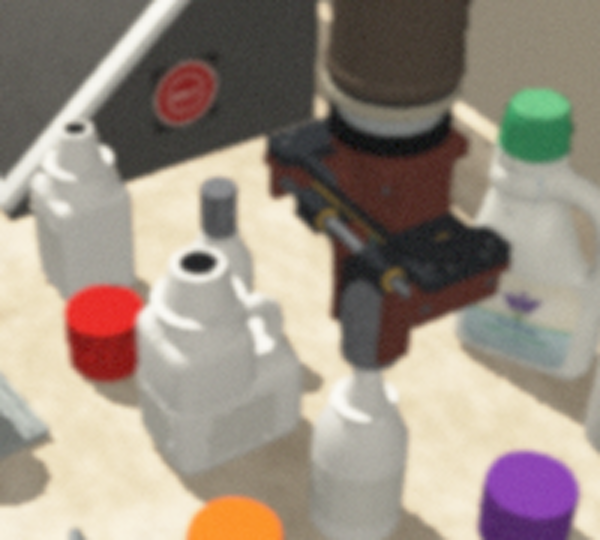

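View pics/w13.png

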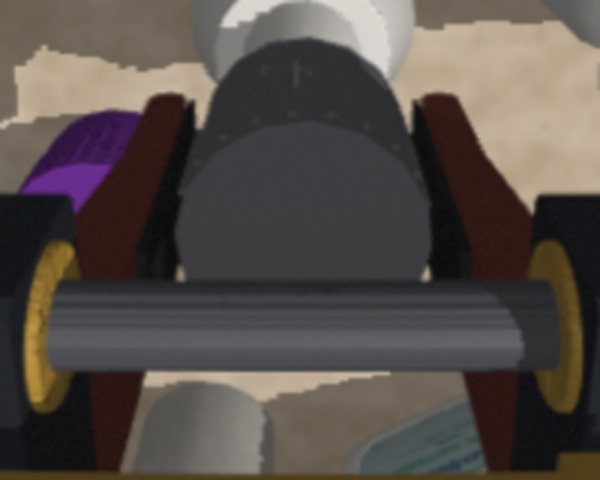

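```bash

python3 -m crank '[{"xyz":[0,0.4,0],"twist":0,"claw":30},{"xyz":[0,0.4,0],"twist":0,"claw":30},{"xyz":[0,0.4,0],"twist":0,"claw":30},{"xyz":[0,0.2,0],"twist":0,"claw":30},{"xyz":[0,0.1,0],"twist":0,"claw":30}]'
python3 -m crank '[{"xyz":[0,0.1,0],"twist":0,"claw":30},{"xyz":[0,0.1,0],"twist":0,"claw":30},{"xyz":[0,0,0],"twist":0,"claw":30}]'
```

```text
t: 13.2
tool_pos: [0.6228, -0.0501, 0.1616]
tool_rot: [-1.571, 0.002, 0.002]
contact_force: [0.1, 0.7, -0.1]
width: 0.495
t: 13.45
tool_pos: [0.6234, -0.0502, 0.1578]
tool_rot: [-1.571, 0.0, 0.0]
contact_force: [0.1, -0.3, -0.4]
width: 0.492
```

```bash

python3 -m crank '[{"xyz":[0,0.1,0],"twist":0,"claw":30},{"xyz":[0,0.05,0],"twist":0,"claw":30},{"xyz":[0,0,0],"twist":0,"claw":30},{"xyz":[0,0,0],"twist":0,"claw":30}]'
python3 look.py 14 260 100
```

```text
t: 13.78
tool_pos: [0.6239, -0.0503, 0.1555]
tool_rot: [-1.571, -0.001, -0.001]
contact_force: [-2.0, 0.6, 6.1]
width: 0.499
[ 0.6239 -0.0502  0.1555] [-1.95 -0.18  5.61] 0.493 13.8833
```

View pics/s14.png

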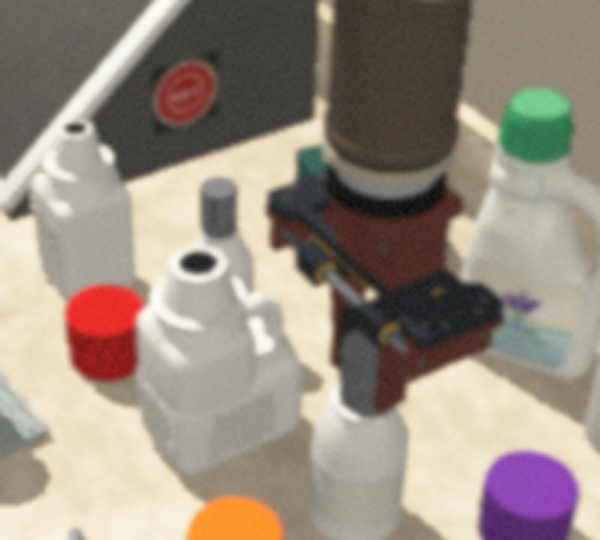

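```bash

python3 -m crank '[{"xyz":[0,0,0],"twist":0,"claw":75},{"xyz":[0,0,0],"twist":0,"claw":75},{"xyz":[0,0,0],"twist":0,"claw":75},{"xyz":[0,-0.5,0],"twist":0,"claw":75},{"xyz":[0,-0.9,0],"twist":0,"claw":75}]'
python3 -m crank '[{"xyz":[0,-1,0],"twist":0,"claw":75},{"xyz":[0,-1,0],"twist":0,"claw":75},{"xyz":[-0.3,-0.5,0.3],"twist":0,"claw":75},{"xyz":[-0.8,0,0.9],"twist":0,"claw":80},{"xyz":[-0.88,0,0.98],"twist":0,"claw":80}]'
python3 look.py 15 260 100;python3 -c "
from h import *
print(delta([.397,.203,.18]))"
```

```text
t: 14.3
tool_pos: [0.622, -0.0499, 0.1879]
tool_rot: [-1.571, 0.004, 0.004]
contact_force: [0.3, 0.5, 0.7]
width: 0.751
t: 14.72
tool_pos: [0.5738, 0.0039, 0.2529]
tool_rot: [-1.571, 0.0, -0.004]
contact_force: [-0.4, 0.7, -0.6]
width: 0.797
[0.571  0.0093 0.252 ] [-0.56 -0.28 -0.04] 0.797 14.8167
[-6.91  2.92  7.78]
```

View pics/s15.png

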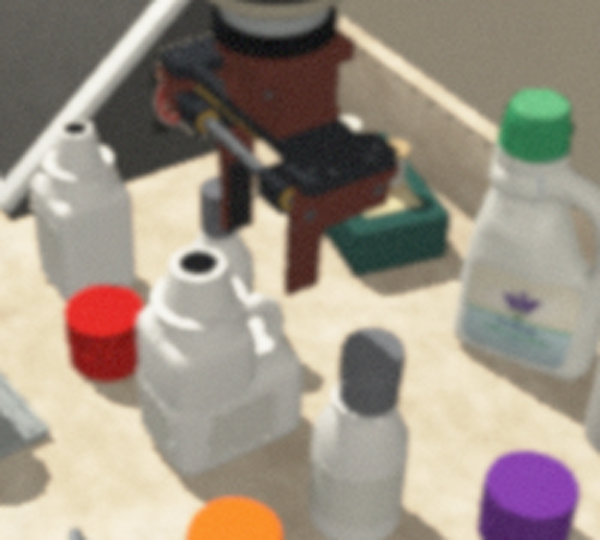

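View pics/wrist15.png

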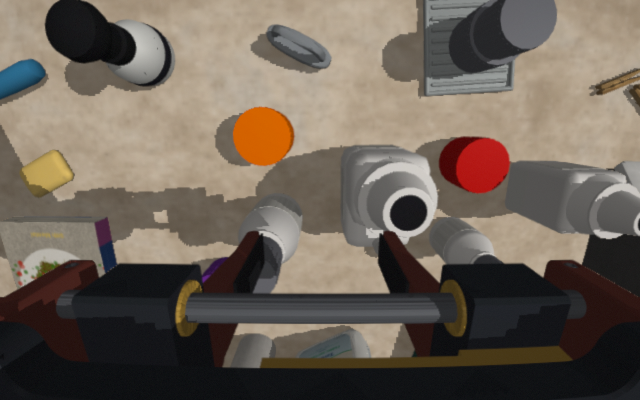

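```bash

python3 -m crank '[{"xyz":[-0.86,0,0.97],"twist":0,"claw":82},{"xyz":[-0.86,0,0.97],"twist":0,"claw":82},{"xyz":[-0.86,0,0.97],"twist":0,"claw":82},{"xyz":[-0.86,0,0.97],"twist":0,"claw":82},{"xyz":[-0.86,0.3,0.97],"twist":0,"claw":82}]'
python3 -m crank '[{"xyz":[-0.86,0.7,0.97],"twist":0,"claw":82},{"xyz":[-0.86,0.8,0.97],"twist":0,"claw":82},{"xyz":[-0.4,0.7,0.5],"twist":0,"claw":82},{"xyz":[0,0.3,0.1],"twist":0,"claw":82},{"xyz":[0,0,0],"twist":0,"claw":82}]'
python3 -m crank '[{"xyz":[0,0,0],"twist":0,"claw":82},{"xyz":[0,0,0],"twist":0,"claw":82}]'
python3 look.py 16 180 80;python3 -c "
from h import *
print(delta([.397,.203,.18]))"
```

```text
t: 15.23
tool_pos: [0.4658, 0.1266, 0.2455]
tool_rot: [-1.57, -0.001, -0.002]
contact_force: [1.3, 0.6, 0.9]
width: 0.821
t: 15.65
tool_pos: [0.4124, 0.1893, 0.1807]
tool_rot: [-1.572, -0.0, 0.003]
contact_force: [0.6, -0.3, 0.5]
width: 0.817
t: 15.82
tool_pos: [0.4149, 0.1882, 0.1828]
tool_rot: [-1.571, 0.0, -0.003]
contact_force: [-0.1, -0.9, 0.9]
width: 0.823
[0.4148 0.1883 0.1827] [-0.    0.21  0.01] 0.817 15.9167
[-0.71  0.11  0.59]
```

View pics/w16.png

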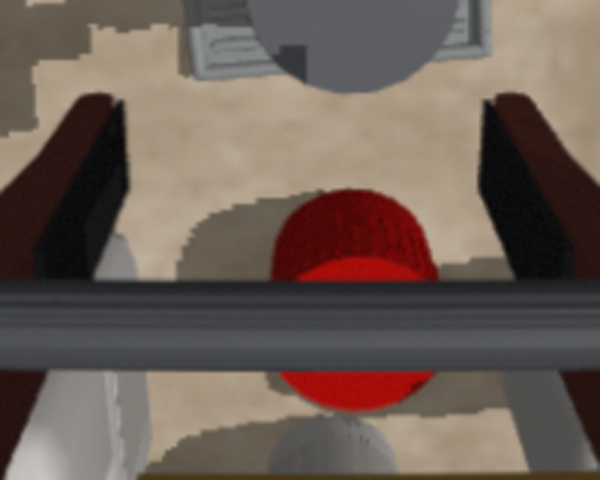

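View pics/wrist16.png

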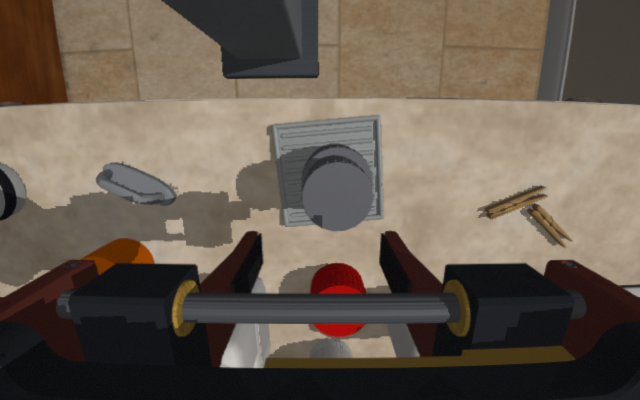

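```bash
python3 -c "
from h import *
S=bot.read_camera('wrist');print(plane(S,(337.3,195),.112),plane(S,(337.3,230.3),.112));print(delta([.397,.2015,.0945]))"
```

```text
[0.39388837 0.20301622 0.112     ] [0.42301458 0.20340567 0.112     ]
[-0.71  3.53  0.52]
```

```bash

python3 -m crank '[{"xyz":[-0.4,0,0.3],"twist":0,"claw":82},{"xyz":[-0.37,0.5,0.23],"twist":0,"claw":82},{"xyz":[0,0.9,0],"twist":0,"claw":82},{"xyz":[0,0.9,0],"twist":0,"claw":82},{"xyz":[0,0.8,0],"twist":0,"claw":82}]'
python3 -m crank '[{"xyz":[0,0.43,0],"twist":0,"claw":82},{"xyz":[0,0,0],"twist":0,"claw":82},{"xyz":[0,0,0],"twist":0,"claw":82},{"xyz":[0,0,0],"twist":0,"claw":82}]'
python3 look.py 17 180 80
```

```text
t: 16.38
tool_pos: [0.3948, 0.2022, 0.104]
tool_rot: [-1.57, -0.001, -0.001]
contact_force: [0.5, -0.4, 0.9]
width: 0.821
t: 16.72
tool_pos: [0.395, 0.2024, 0.0945]
tool_rot: [-1.57, -0.0, -0.001]
contact_force: [0.6, -0.3, -0.1]
width: 0.82
[0.395  0.2026 0.0946] [-0.11  0.7  -0.25] 0.821 16.8167
```

View pics/w17.png

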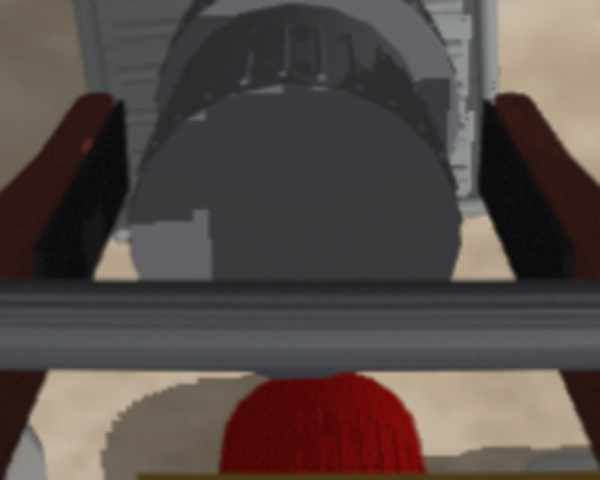

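```bash

python3 -m crank '[{"xyz":[0,0,-0.05],"twist":0,"claw":45},{"xyz":[0,0,0],"twist":0,"claw":45},{"xyz":[0,0,0],"twist":0,"claw":45},{"xyz":[0,0,0],"twist":0,"claw":45},{"xyz":[0,0,0],"twist":0,"claw":45}]' 15
python3 -m crank '[{"xyz":[0,-0.4,0],"twist":0,"claw":45},{"xyz":[0,-0.8,0],"twist":0,"claw":45},{"xyz":[0,-1,0],"twist":0,"claw":45},{"xyz":[0,-1,0],"twist":0,"claw":45},{"xyz":[0,-1,0],"twist":0,"claw":45}]'
python3 -m crank '[{"xyz":[0,-1,0],"twist":0,"claw":45},{"xyz":[0,-0.6,0],"twist":0,"claw":45}]'
python3 look.py 18 180 80;python3 -c "
from h import *
print(delta([.5755,.3115,.23]))"
```

```text
t: 17.23
tool_pos: [0.3945, 0.2012, 0.0941]
tool_rot: [-1.57, -0.0, -0.0]
contact_force: [-0.5, -1.4, 6.2]
width: 0.645
t: 17.65
tool_pos: [0.3939, 0.2008, 0.1996]
tool_rot: [-1.571, 0.001, 0.0]
contact_force: [-0.0, 0.8, -0.4]
width: 0.649
t: 17.82
tool_pos: [0.3947, 0.2014, 0.241]
tool_rot: [-1.569, -0.001, -0.002]
contact_force: [0.1, 0.3, -0.5]
width: 0.641
[0.3954 0.2018 0.241 ] [-0.02  0.15 -1.06] 0.646 17.9167
[7.2  0.48 4.39]
```

View pics/s18.png

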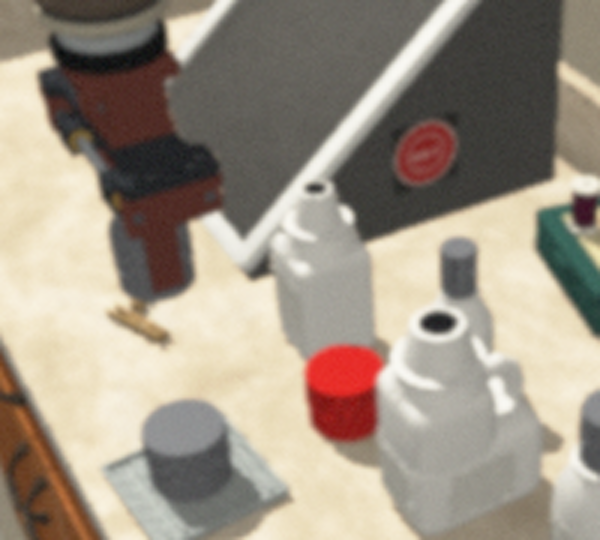

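View pics/w18.png

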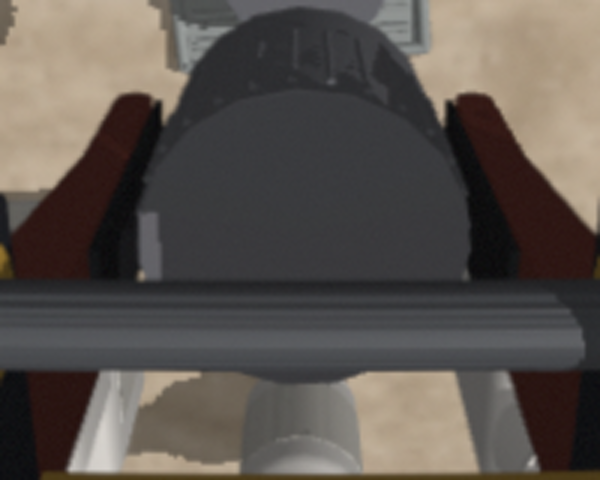

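```bash

python3 -m crank '[{"xyz":[0.5,0,0.3],"twist":0,"claw":45},{"xyz":[0.95,0,0.58],"twist":0,"claw":45},{"xyz":[0.95,0,0.58],"twist":0,"claw":45},{"xyz":[0.95,0,0.58],"twist":0,"claw":45},{"xyz":[0.95,0,0.58],"twist":0,"claw":45}]'
python3 -m crank '[{"xyz":[0.95,0,0.58],"twist":0,"claw":45},{"xyz":[0.95,0,0.58],"twist":0,"claw":45},{"xyz":[0.6,0,0.37],"twist":0,"claw":45},{"xyz":[0.4,0,0.24],"twist":0,"claw":45},{"xyz":[0,0,0],"twist":0,"claw":45}]'
python3 -m crank '[{"xyz":[0,0,0],"twist":0,"claw":45},{"xyz":[0,0,0],"twist":0,"claw":45}]'
python3 look.py 19 200 80;python3 -c "
from h import *
print(delta([.5755,.3115,.21]))"
```

```text
t: 18.33
tool_pos: [0.5022, 0.2671, 0.237]
tool_rot: [-1.572, 0.001, 0.001]
contact_force: [-0.1, -1.4, -0.4]
width: 0.644
t: 18.75
tool_pos: [0.5751, 0.3117, 0.2359]
tool_rot: [-1.572, 0.001, 0.002]
contact_force: [-0.2, -0.3, -0.5]
width: 0.644
t: 18.92
tool_pos: [0.5734, 0.3102, 0.2375]
tool_rot: [-1.572, 0.001, 0.001]
contact_force: [0.1, 0.0, 0.4]
width: 0.647
[0.5736 0.3103 0.2385] [0.35 0.02 0.79] 0.647 19.0167
[0.08 1.14 0.05]
```

View pics/s19.png

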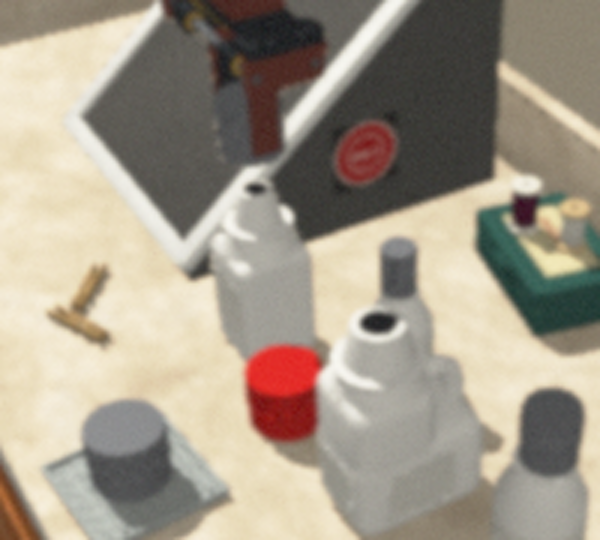

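View pics/wrist19.png

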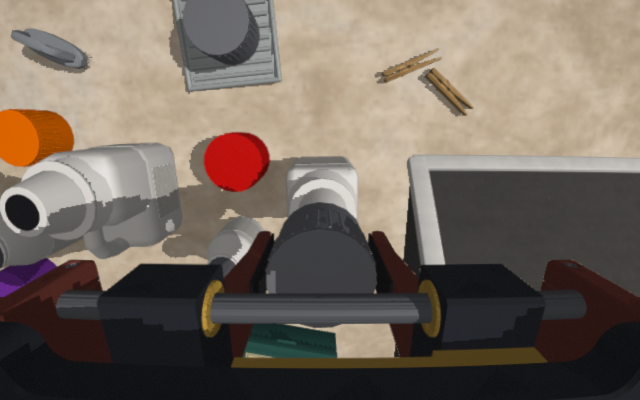

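```bash

python3 -m crank '[{"xyz":[0.08,0.3,0.04],"twist":0,"claw":45},{"xyz":[0,0.6,0],"twist":0,"claw":45},{"xyz":[0,0.3,0],"twist":0,"claw":45},{"xyz":[0,0,0],"twist":0,"claw":45},{"xyz":[0,0,0],"twist":0,"claw":45}]'
python3 look.py 20 200 80
```

```text
t: 19.43
tool_pos: [0.5759, 0.3117, 0.2083]
tool_rot: [-1.571, 0.001, 0.001]
contact_force: [0.0, 0.5, 0.5]
width: 0.645
[0.5765 0.3119 0.2092] [ 0.1  -0.63 -0.78] 0.645 19.5333
```

View pics/s20.png

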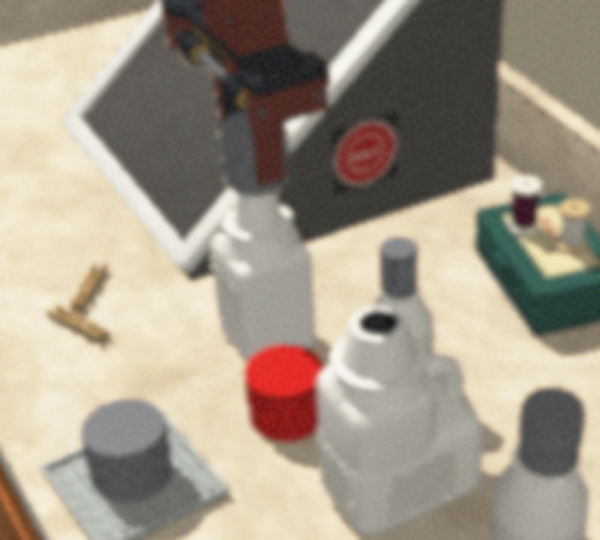

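View pics/w20.png

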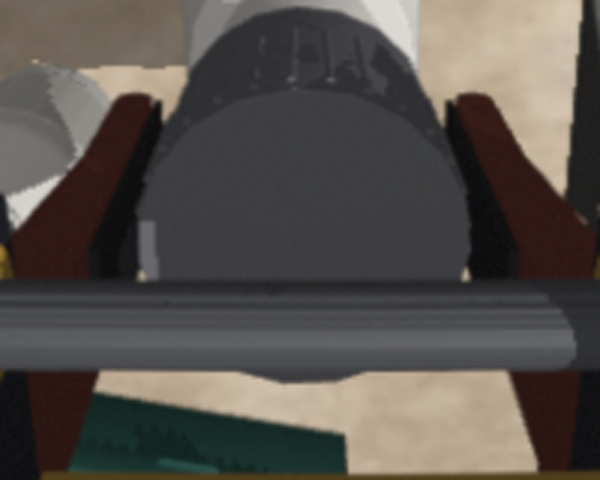

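```bash

python3 -m crank '[{"xyz":[0,0.4,0],"twist":0,"claw":45},{"xyz":[0,0.4,0],"twist":0,"claw":45},{"xyz":[0,0.4,0],"twist":0,"claw":45},{"xyz":[0,0.2,0],"twist":0,"claw":45},{"xyz":[0,0,0],"twist":0,"claw":45}]'
python3 -m crank '[{"xyz":[0,0.1,0],"twist":0,"claw":45},{"xyz":[0,0.1,0],"twist":0,"claw":45},{"xyz":[0,0,0],"twist":0,"claw":45}]'
```

```text
t: 19.95
tool_pos: [0.5753, 0.3114, 0.1714]
tool_rot: [-1.573, 0.002, 0.002]
contact_force: [-0.6, -0.3, 0.1]
width: 0.644
t: 20.2
tool_pos: [0.5762, 0.3118, 0.1684]
tool_rot: [-1.571, 0.0, 0.0]
contact_force: [-0.1, 1.0, -1.1]
width: 0.648
```

```bash

python3 -m crank '[{"xyz":[0,0.1,0],"twist":0,"claw":45},{"xyz":[0,0.05,0],"twist":0,"claw":45},{"xyz":[0,0,0],"twist":0,"claw":45},{"xyz":[0,0,0],"twist":0,"claw":45}]'
python3 look.py 21 200 80
```

```text
t: 20.53
tool_pos: [0.5767, 0.3121, 0.1669]
tool_rot: [-1.569, -0.001, -0.001]
contact_force: [-3.2, -1.8, 11.9]
width: 0.645
[0.5767 0.3121 0.1669] [-3.7  -2.11 10.36] 0.649 20.6333
```

View pics/s21.png

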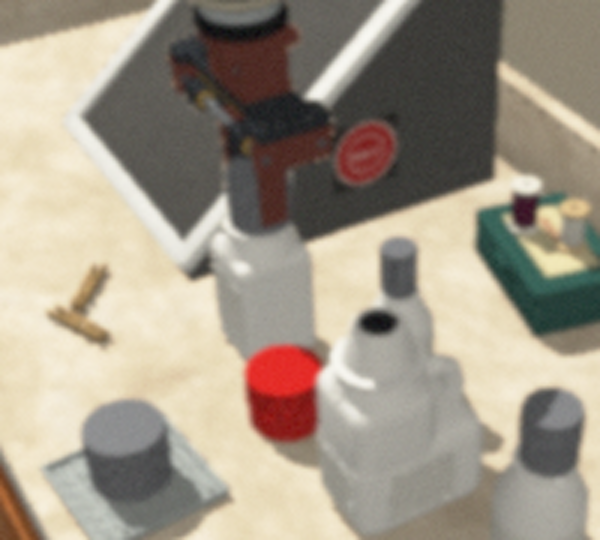

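```bash

python3 -m crank '[{"xyz":[0,0,0],"twist":0,"claw":85},{"xyz":[0,0,0],"twist":0,"claw":85},{"xyz":[0,0,0],"twist":0,"claw":85},{"xyz":[0,-0.5,0],"twist":0,"claw":85},{"xyz":[0,-0.9,0],"twist":0,"claw":85}]'
python3 -m crank '[{"xyz":[0,-0.9,0],"twist":0,"claw":85},{"xyz":[-0.5,-0.5,-0.3],"twist":0,"claw":100},{"xyz":[-0.95,0,-0.58],"twist":0,"claw":100},{"xyz":[-0.95,0,-0.58],"twist":0,"claw":100},{"xyz":[-0.95,0,-0.58],"twist":0,"claw":100}]'
python3 look.py 22 200 80;python3 -c "
from h import *
print(delta([.41,.2015,.13]))"
```

```text
t: 21.05
tool_pos: [0.5748, 0.3112, 0.1981]
tool_rot: [-1.574, 0.003, 0.003]
contact_force: [0.4, 0.0, 0.8]
width: 0.851
t: 21.47
tool_pos: [0.4918, 0.2603, 0.2357]
tool_rot: [-1.57, -0.001, -0.001]
contact_force: [-0.4, 0.1, 0.3]
width: 0.995
[0.49   0.2587 0.2359] [ 1.15 -0.09  0.38] 1.002 21.5667
[-3.19  4.24 -2.29]
```

View pics/s22.png

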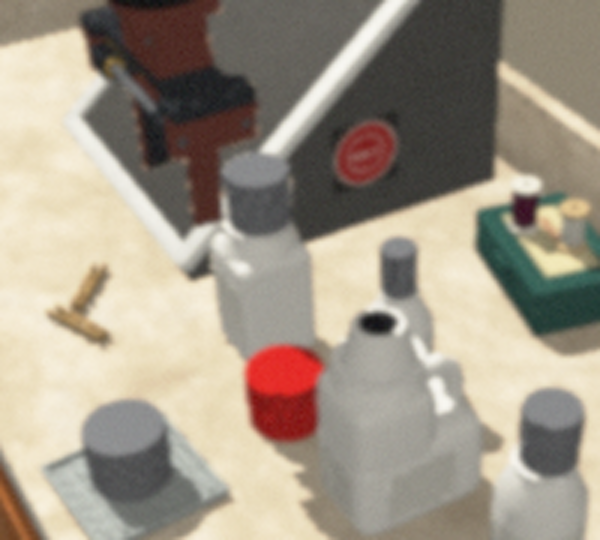

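View pics/wrist22.png

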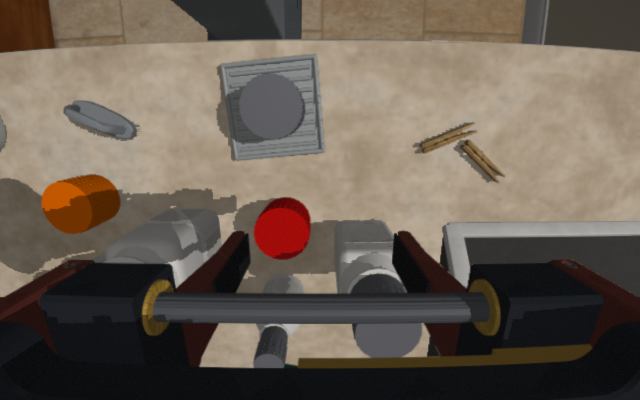

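```bash

python3 -m crank '[{"xyz":[-0.9,0,-0.65],"twist":0,"claw":100},{"xyz":[-0.9,0.3,-0.65],"twist":0,"claw":100},{"xyz":[-0.8,0.7,-0.6],"twist":0,"claw":100},{"xyz":[-0.5,0.9,-0.35],"twist":0,"claw":100},{"xyz":[0,0.9,0],"twist":0,"claw":100}]'
python3 -m crank '[{"xyz":[0,0.6,0],"twist":0,"claw":100},{"xyz":[0,0.3,0],"twist":0,"claw":100},{"xyz":[0,0,0],"twist":0,"claw":100},{"xyz":[0,0,0],"twist":0,"claw":100}]'
python3 look.py 23 180 80
```

```text
t: 21.98
tool_pos: [0.4138, 0.2034, 0.1653]
tool_rot: [-1.57, 0.0, -0.001]
contact_force: [0.7, 0.2, -0.3]
width: 0.998
t: 22.32
tool_pos: [0.4157, 0.2049, 0.1428]
tool_rot: [-1.571, -0.0, -0.0]
contact_force: [-0.4, -0.2, -0.2]
width: 1.0
[0.4159 0.2051 0.1434] [ 0.37 -0.46 -0.02] 1.0 22.4167
```

View pics/wrist23.png

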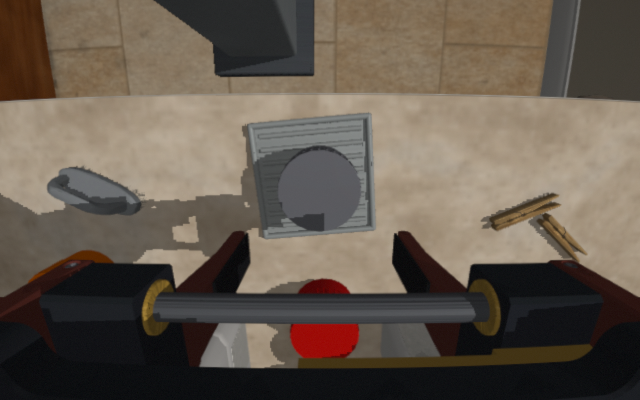

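View pics/w23.png

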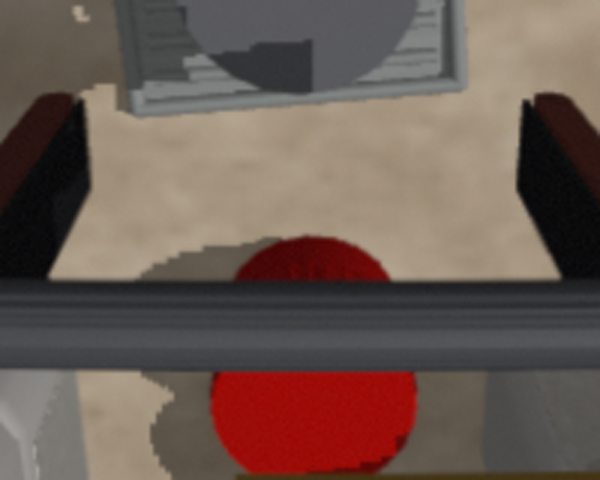

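```bash
python3 -c "
from h import *
S=bot.read_camera('wrist');print(plane(S,(319.3,190),.062),plane(S,(319.3,230.8),.062));print(delta([.395,.2025,.042]))"
```

```text
[0.39346723 0.2057958  0.062     ] [0.42861614 0.20574109 0.062     ]
[-0.84  4.05 -0.11]
```

```bash

python3 -m crank '[{"xyz":[-0.5,0,0],"twist":0,"claw":100},{"xyz":[-0.34,0.4,0],"twist":0,"claw":100},{"xyz":[0,0.8,0],"twist":0,"claw":100},{"xyz":[0,0.9,0],"twist":0,"claw":100},{"xyz":[0,0.9,0],"twist":0,"claw":100}]'
python3 look.py 24 180 80
python3 -m crank '[{"xyz":[0,0.7,0],"twist":0,"claw":100},{"xyz":[0,0.32,0],"twist":0,"claw":100},{"xyz":[0,0,0],"twist":0,"claw":100},{"xyz":[0,0,0],"twist":0,"claw":100}]'
python3 look.py 25 180 80
```

```text
t: 22.88
tool_pos: [0.3936, 0.2052, 0.0676]
tool_rot: [-1.569, -0.002, -0.001]
contact_force: [-0.2, 0.3, -0.1]
width: 1.0
[0.3917 0.2038 0.0656] [ 0.42 -0.97 -0.02] 1.001 22.9833
t: 23.32
tool_pos: [0.3939, 0.2046, 0.0426]
tool_rot: [-1.571, 0.0, -0.0]
contact_force: [0.1, 0.5, 0.7]
width: 0.999
[0.3944 0.2049 0.0428] [ 0.4  -0.27  0.01] 1.001 23.4167
```

View pics/w25.png

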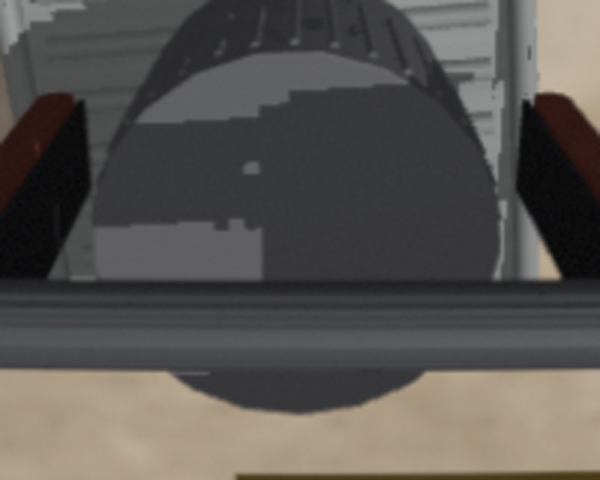

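```bash

python3 -m crank '[{"xyz":[0,0,-0.04],"twist":0,"claw":60},{"xyz":[0,0,0],"twist":0,"claw":60},{"xyz":[0,0,0],"twist":0,"claw":60},{"xyz":[0,0,0],"twist":0,"claw":60},{"xyz":[0,0,0],"twist":0,"claw":60}]' 18
python3 -m crank '[{"xyz":[0,-0.4,0],"twist":0,"claw":60},{"xyz":[0,-0.8,0],"twist":0,"claw":60},{"xyz":[0,-1,0],"twist":0,"claw":60},{"xyz":[0,-1,0],"twist":0,"claw":60},{"xyz":[0,-1,0],"twist":0,"claw":60}]'
python3 -m crank '[{"xyz":[0,-1,0],"twist":0,"claw":60},{"xyz":[0,-1,0],"twist":0,"claw":60},{"xyz":[0,-1,0],"twist":0,"claw":60},{"xyz":[0,-0.8,0],"twist":0,"claw":60},{"xyz":[0,-0.5,0],"twist":0,"claw":60}]'
python3 look.py 26 180 80;python3 -c "
from h import *
print(delta([.5615,.0805,.255]))"
```

```text
t: 23.83
tool_pos: [0.3942, 0.2037, 0.0422]
tool_rot: [-1.57, -0.0, -0.0]
contact_force: [-0.5, 0.4, 3.7]
width: 0.761
t: 24.25
tool_pos: [0.3937, 0.2032, 0.1484]
tool_rot: [-1.571, 0.001, 0.0]
contact_force: [-0.0, 1.3, -1.5]
width: 0.765
t: 24.67
tool_pos: [0.3944, 0.2035, 0.2573]
tool_rot: [-1.569, -0.001, -0.002]
contact_force: [0.5, 0.3, -0.2]
width: 0.764
[0.3948 0.2039 0.2568] [ 0.01  0.34 -1.19] 0.76 24.7667
[ 6.67  0.08 -4.94]
```

View pics/s26.png

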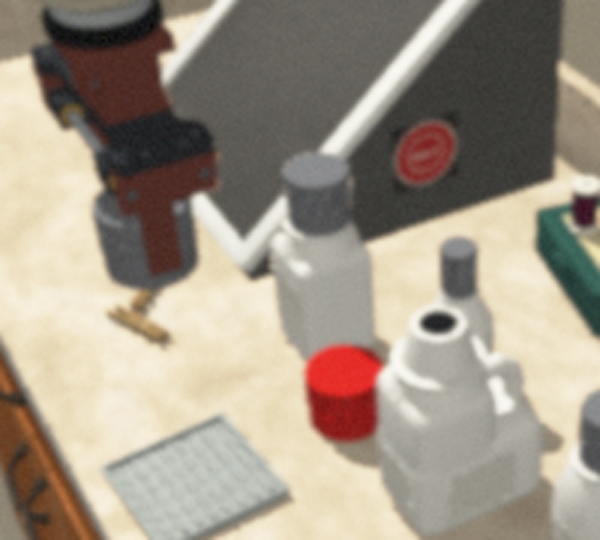

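View pics/w26.png

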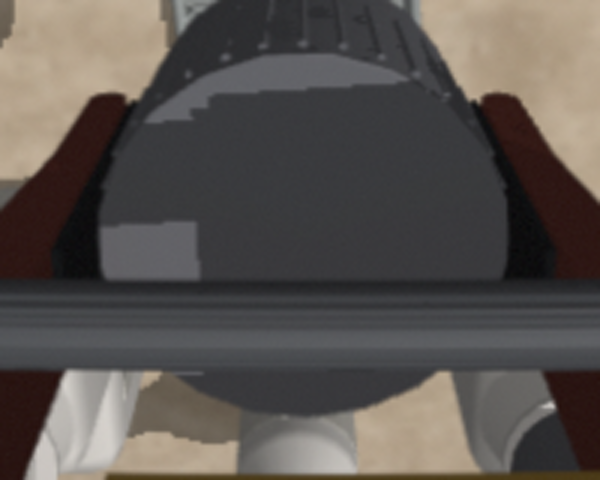

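```bash

python3 -m crank '[{"xyz":[0.4,0,-0.3],"twist":0,"claw":60},{"xyz":[0.9,0,-0.67],"twist":0,"claw":60},{"xyz":[0.95,0,-0.7],"twist":0,"claw":60},{"xyz":[0.95,0,-0.7],"twist":0,"claw":60},{"xyz":[0.95,0,-0.7],"twist":0,"claw":60}]'
python3 -m crank '[{"xyz":[0.95,0,-0.7],"twist":0,"claw":60},{"xyz":[0.9,0,-0.67],"twist":0,"claw":60},{"xyz":[0.5,0,-0.37],"twist":0,"claw":60},{"xyz":[0.2,0,-0.15],"twist":0,"claw":60},{"xyz":[0,0,0],"twist":0,"claw":60}]'
python3 -m crank '[{"xyz":[0,0,0],"twist":0,"claw":60},{"xyz":[0,0,0],"twist":0,"claw":60}]'
python3 look.py 27 220 80;python3 -c "
from h import *
print(delta([.5615,.0805,.225]))"
```

```text
t: 25.18
tool_pos: [0.498, 0.1257, 0.2535]
tool_rot: [-1.572, 0.001, 0.001]
contact_force: [0.5, -0.1, 1.1]
width: 0.758
t: 25.6
tool_pos: [0.5615, 0.0783, 0.2532]
tool_rot: [-1.572, 0.003, -0.0]
contact_force: [0.6, 0.5, -1.3]
width: 0.761
t: 25.77
tool_pos: [0.5604, 0.0807, 0.254]
tool_rot: [-1.57, -0.0, 0.002]
contact_force: [-1.3, -0.3, -1.0]
width: 0.763
[0.5607 0.0807 0.2544] [-0.14  0.07 -1.01] 0.764 25.8667
[ 0.03  1.18 -0.01]
```

View pics/s27.png

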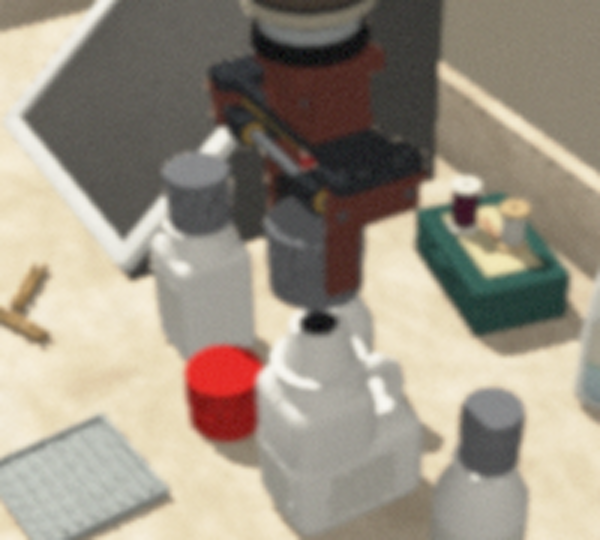

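View pics/w27.png

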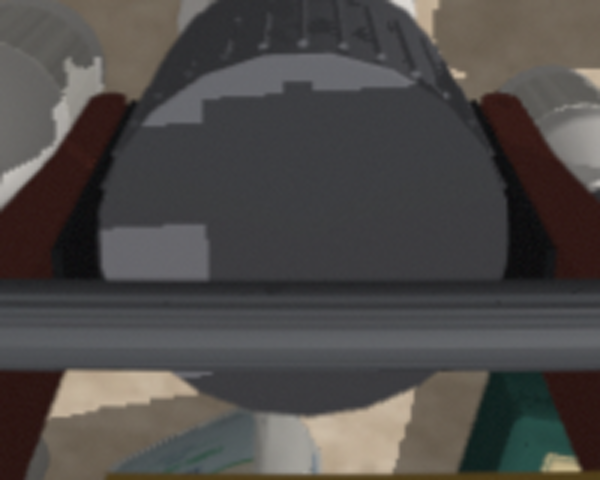

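```bash

python3 -m crank '[{"xyz":[0.03,0.3,-0.03],"twist":0,"claw":60},{"xyz":[0,0.6,0],"twist":0,"claw":60},{"xyz":[0,0.3,0],"twist":0,"claw":60},{"xyz":[0,0,0],"twist":0,"claw":60},{"xyz":[0,0,0],"twist":0,"claw":60}]'
python3 look.py 28 220 80
```

```text
t: 26.28
tool_pos: [0.5619, 0.079, 0.224]
tool_rot: [-1.571, 0.001, 0.001]
contact_force: [0.4, -0.5, -0.4]
width: 0.76
[0.5625 0.0789 0.2248] [-0.02 -0.51  0.09] 0.757 26.3833
```

View pics/s28.png

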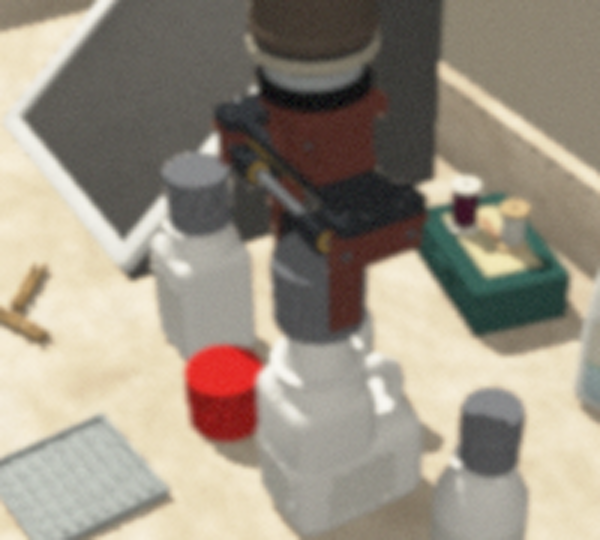

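View pics/wrist28.png

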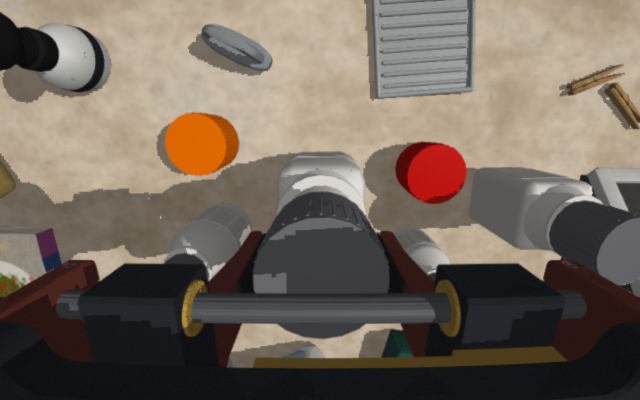

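```bash

python3 -m crank '[{"xyz":[0,0.4,0],"twist":0,"claw":60},{"xyz":[0,0.4,0],"twist":0,"claw":60},{"xyz":[0,0.4,0],"twist":0,"claw":60},{"xyz":[0,0.1,0],"twist":0,"claw":60},{"xyz":[0,0,0],"twist":0,"claw":60}]'
python3 -m crank '[{"xyz":[0,0.1,0],"twist":0,"claw":60},{"xyz":[0,0.1,0],"twist":0,"claw":60},{"xyz":[0,0,0],"twist":0,"claw":60}]'
```

```text
t: 26.8
tool_pos: [0.5615, 0.0787, 0.1904]
tool_rot: [-1.572, 0.002, 0.002]
contact_force: [-0.5, -0.6, 0.1]
width: 0.762
t: 27.05
tool_pos: [0.5622, 0.0789, 0.1866]
tool_rot: [-1.571, 0.0, 0.0]
contact_force: [-0.1, -0.1, -0.6]
width: 0.759
```

```bash

python3 -m crank '[{"xyz":[0,0.1,0],"twist":0,"claw":60},{"xyz":[0,0.05,0],"twist":0,"claw":60},{"xyz":[0,0,0],"twist":0,"claw":60},{"xyz":[0,0,0],"twist":0,"claw":60}]'
python3 look.py 29 220 80
```

```text
t: 27.38
tool_pos: [0.5629, 0.0789, 0.1855]
tool_rot: [-1.569, -0.002, -0.002]
contact_force: [-5.9, -1.8, 15.9]
width: 0.767
[0.5629 0.0789 0.1855] [-6.08 -0.38 16.19] 0.763 27.4833
```

View pics/s29.png

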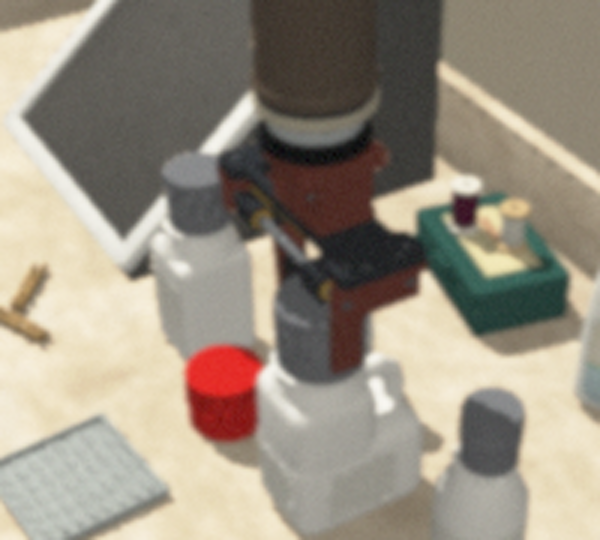

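Seated at the expected height. Release and rise clear.

```bash

python3 -m crank '[{"xyz":[0,-0.1,0],"twist":0,"claw":100},{"xyz":[0,0,0],"twist":0,"claw":100},{"xyz":[0,0,0],"twist":0,"claw":100},{"xyz":[0,0,0],"twist":0,"claw":100},{"xyz":[0,-0.5,0],"twist":0,"claw":100}]'
python3 -m crank '[{"xyz":[0,-1,0],"twist":0,"claw":100},{"xyz":[0,-1,0],"twist":0,"claw":100},{"xyz":[0,-1,0],"twist":0,"claw":100},{"xyz":[0,-1,0],"twist":0,"claw":100},{"xyz":[-0.8,-0.6,0],"twist":0,"claw":100}]'
python3 -m crank '[{"xyz":[-1,0,0],"twist":0,"claw":100},{"xyz":[-1,0,0],"twist":0,"claw":100},{"xyz":[-1,0,0],"twist":0,"claw":100},{"xyz":[-0.8,0,0],"twist":0,"claw":100},{"xyz":[-0.4,0,0],"twist":0,"claw":100}]'
python3 -m crank '[{"xyz":[0,0,0],"twist":0,"claw":100},{"xyz":[0,0,0],"twist":0,"claw":100},{"xyz":[0,0,0],"twist":0,"claw":100}]'
python3 look.py 30 220 80; python3 -c "
from h import *
T=bot.read_camera('top');cv2.imwrite('pics/top30.png',cv2.resize(T['pixels'][130:280,200:440,::-1],None,fx=3.3,fy=3.3,interpolation=cv2.INTER_CUBIC))"
```

```text
t: 27.9
tool_pos: [0.5609, 0.0787, 0.196]
tool_rot: [-1.572, 0.003, 0.003]
contact_force: [-0.5, 0.6, 0.4]
width: 1.0
t: 28.32
tool_pos: [0.5447, 0.0789, 0.3152]
tool_rot: [-1.571, -0.002, -0.003]
contact_force: [-1.0, -0.0, -0.3]
width: 1.001
t: 28.73
tool_pos: [0.4352, 0.0787, 0.313]
tool_rot: [-1.57, 0.0, 0.001]
contact_force: [0.7, 0.9, -0.1]
width: 0.998
t: 28.98
tool_pos: [0.4383, 0.0789, 0.3132]
tool_rot: [-1.571, -0.0, -0.001]
contact_force: [0.1, 0.8, 0.6]
width: 0.998
[0.4382 0.0788 0.3129] [-0.45 -1.07 -0.36] 0.999 29.0833
```

View pics/scene30.png

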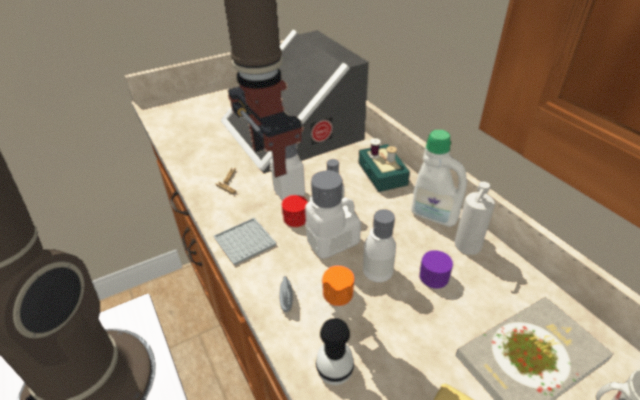

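View pics/s30.png

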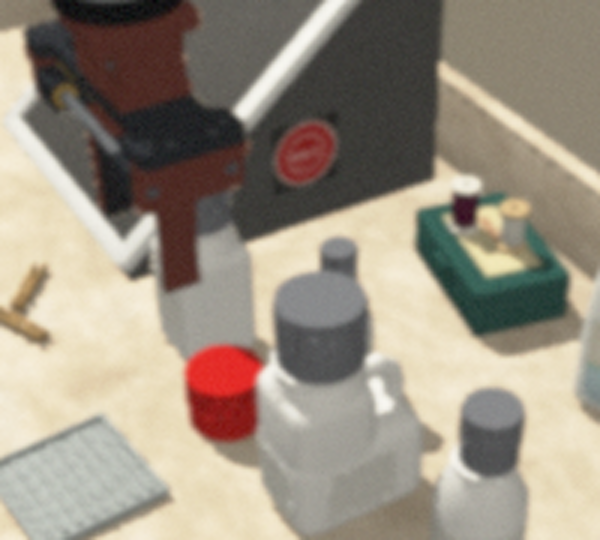

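View pics/wrist30.png

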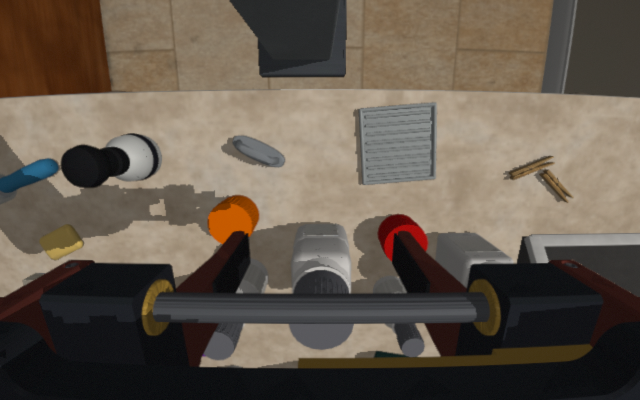

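View pics/top30.png

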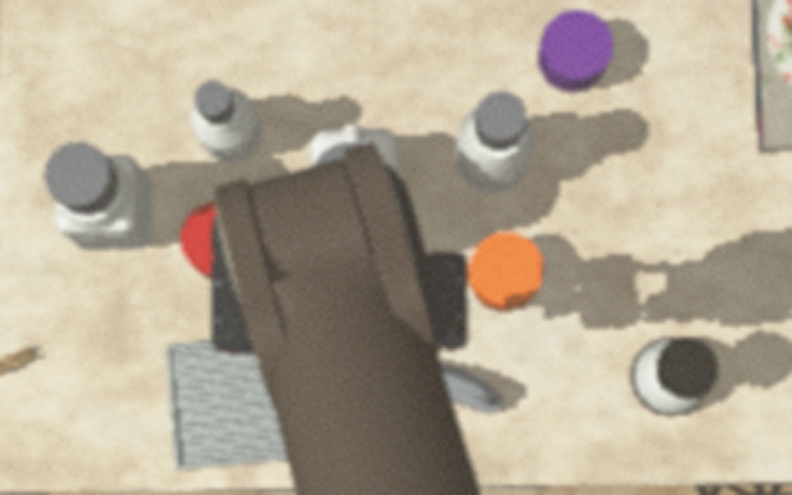

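```bash
python3 -c "
from h import *
bot.close_job()"
```

```text
the job is handed in; nothing more can be done
```

All four caps are on their own bottles, mouth down: tiny on the slim bottle, small on the round, medium on the square and large on the jug. I took them off the stack from the top down, and handed the job in at about 29 s.

- **Seating:** each cap reached the height expected for its rim on the collar, to within about 1 mm, with an upward contact force of 4–16 N before I let go.
- **Last pictures:** the scene and top views show every cap upright, all bottles standing and the tray empty. The glass bottle and brush are where they were at the start. The gripper was well clear, touching nothing.
- **Limits of the check:** I did not look closely at the rims all round. In the last pictures the arm hides the jug in the top view and part of the square bottle in the scene view. The medium cap on the square bottle had looked level in the scene view after its release.
- **Disagreement:** the cameras differed from each other by up to about 5 mm in y. I aligned by the wrist view, and no placement needed redoing.

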